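Raise the sampler's barrier and slide the tube rack home

TASK

Push the sampler's counterweighted barrier arm up past its balance point so that it stays raised on its own, then push the tube rack along the deck, under the raised arm and into the bay, until it is fully home against the end stop. Nothing is gripped: use the fingertips or the outside of the fingers, never lift or tip the rack, leave the barrier up, and leave the other things where they stand.

Things in the scene. Friction and masses are not known exactly. Their poses are not given: they have to be found in the camera images.
- sampler: Fixed bench autosampler: white housings on a grey deck, deck top 12 mm above the table. Origin on the table (z = 0), mid-lane, right below the closed boom; x runs along the lane into the bay, away from the robot (within 0.2 rad of straight ahead), y left, z up. Deck x -180 to 200, y -205 to 200 mm. Offsets below are in this frame, z from the table.
- lane_mouth (a point): Mid-lane on the deck at x -52 mm: start of the guide rails, 22 mm high, inner faces at y +-77 mm here, closing in to +-59 mm at x = -15 and so to the end stop.
- end_stop (a point): Mid-lane on the deck at x 117 mm: foot of the end stop's face (50 mm high). A white housing behind it is 97 mm above the table.
- barrier (a joint): Hinge angle, rad: 0 = boom level across the lane, blocking the rack's tubes; grows as it swings up in the plane x = 0 to its upper stop at 1.65, just past upright. Below about 0.8 it falls shut, above that it falls up to the stop and stays. 1 to 2 N upward near the tip lifts it.
- hinge (a point): On the hinge axis (along the sampler's x), at x 0, y 125, z 127 mm. Behind it a white column x 23 to 113, y 100 to 150 mm, 167 mm tall. A dark disc counterweight, 60 mm across, 32 mm thick, is centred 30 mm outward (+y) of the axis and 30 mm above it while the boom is level.
- boom_tip (a point): Centre of the free end of the boom, a bar 14 mm wide (x) and 16 mm high reaching 300 mm from the axis, towards -y (right) when level; its underside is then 119 mm above the table.
- cradle (a point): Top of the post under the boom's tip, 26 x 14 mm, at x 0, y -190, z 117 mm. From here to the right-hand rail (outer face y -65 mm) the space under the boom is free.
- rack: Loose white tube rack, 84 (x) by 112 (y) mm, on the deck before the barrier, slightly askew. Flat upright panels on its -x and +x faces reach 60 mm above its underside; six capped tubes, part of the rack, reach 122 mm. 0.3 to 0.6 kg. Origin: centre of its underside, x ahead into the bay. Fully home, its origin is at x 75, y 0 mm in the sampler's frame.
- vial: Bystander: small amber glass vial with white cap, 28 mm diameter, 48 mm tall, standing on the deck behind the barrier. Origin: centre of its underside.
- jar: Bystander: amber jar with black cap, 44 mm diameter, 55 mm tall, standing on the deck beside the rack. Origin: centre of its underside.
- beaker: Bystander: glass beaker, 64 mm across, 80 mm tall, left of the sampler. Origin: centre of its underside.
- reagent: Bystander: white reagent bottle, 64 mm across, 150 mm tall, left of the sampler. Origin: centre of its underside.
- tipbox: Bystander: grey and clear pipette tip box, 122 x 87 x 67 mm, right of the sampler. Origin: centre of its underside.
- cup: Bystander: white plastic cup, 60 mm across, 60 mm tall, right of the sampler. Origin: centre of its underside.

How it is judged:
On the way, in this order (a step that is already met when the one before it is completed fails the run):
1. the barrier is up past its balance point, near its upper stop (value of joint barrier above 1.4 rad), for 0.3 s.
2. the rack is fully home in the bay (value of joint barrier above 1.4 rad and x of rack in the frame of sampler above 0.067 m and y of rack in the frame of sampler between -0.012 and 0.012 m and z of rack in the frame of sampler below 0.018 m and angle between the x axis of rack and the x axis of sampler, either way round below 0.1 rad and angle between rack's own z axis and vertical below 0.06 rad), for 0.2 s.
At the end, for the whole second after the job is handed in: The barrier stays raised by itself (above 1.4 rad) and the rack stands upright on the deck between the rails, within 8 mm of the end stop, at rest (all of step 2 and linear speed of rack below 0.01 m/s); the robot touches nothing.
It fails at once if the rack is lifted off the deck (more than 10 mm) (z of rack in the frame of sampler above 0.022 m).
It fails at once if the rack is tipped (more than about 14 degrees) (angle between rack's own z axis and vertical above 0.25 rad).
It fails at once if a bystander is displaced by more than 30 mm (distance of any of vial, jar, beaker, reagent, tipbox, cup from where it was at the start of the episode above 0.03 m).
It also fails if it takes over 59 s, if anything falls off the work surface, if the arm or the gripper's body presses on something with over 40 N, if the wrist force passes 120 N, or if a joint passes its speed limit or range.

ROBOT

A 7-joint arm with a two-finger parallel gripper is mounted at the origin on the work surface. World frame = base frame: x ahead of the robot, y to its left, z up, the work surface at z = 0. Lengths are in m, angles in rad, forces in N, time in s.
With the tool pointing down it reaches from about 0.425 to 0.875 m from the base axis. Payload 4.7 kg.
Tool frame: the origin (TCP) lies at the very end of the fingers, on their centre line; the grasp point (between the pads) lies 19 mm behind it; z points along the fingers, y is the line along which they close (so a half turn about z gives the same grasp; the last joint's range is limited). The gripper opens to 87 mm and grips with 3 to 60 N. Pads are 19 mm wide; open, the fingers measure 117 mm over their backs; the gripper's body (75 mm by 190 mm) begins 51 mm behind the grasp point.
Start: joints at [-1.115, 0.321, -0.07, 1.45, 0.023, 1.371, -0.057], TCP at [0.278, 0.588, 0.19] pointing down, gripper open.
Joint ranges: [-2.86, 2.86], [-0.3, 2.09], [-1.38, 1.24], [0.06, 2.45], [-1.56, 4.7], [0.09, 2.05], [-2.69, 2.69]. Speed limits (rad/s): [2.57, 2.57, 3.14, 3.14, 3.14, 3.14, 3.14].

INTERFACE

Orientations are given as a rotation vector (axis times angle).
In Python, from bench import ctrl, imaging, ticket gives the robot as it stands.
- The arm moves only by the tool jog_arm, never from a script. Its argument "rows" is text: rows parted by semicolons, each of 7 numbers parted by spaces: the shift along the tool's x, y, z in cm, then the turn, a rotation vector about the tool's x, y, z in rad, then the closure, from -1 (fully open) to 1 (shut), so that 0 is half open. A call has 1 to 5 rows; each row shifts and turns the commanded pose from where the row before left it, along the tool's axes as they then stand; what a row does not reach is not made up. A row lasts 1/8 s, in which the tool goes at most 62.5 mm and 10.7 degrees, less where a joint would pass 70% of its speed; a pose out of reach is approached as far as the arm can. A call with a gripper value outside its range is refused whole. The fingers move at their own pace and stop on an object; "force" is the grip in N (left out, the last holds). Time passes only in rows, so rows that do not move let the fingers close. It gives the time, the measured TCP pose, the force, the opening and the grip force at its end, in the units of the state.
- ctrl.get_state(): the state, without advancing time (a new reading comes with each control period).
- imaging.get_image(name): name is "scene" or "top" or "wrist"; returns a dict with "img" (420x560x3 uint8, blue, green, red), "vertical_fov" (degrees; the focal length in pixels is half the picture's height over the tangent of half this angle, whatever the lens; pixels are square), "cx", "cy" (the principal point, pixels), "origin" and "orientation" of the camera in the world. Camera axes: x right, y down, z forward; pixel columns grow to the right and rows downward; lengths in m; the calibration is good to about 2 mm. A picture is of the moment at which its call begins. There is no depth.
- ticket.close_job(): hands the job in; it is judged then, once.
The state is a dict: "time": time; "joint_positions": joint angles; "qd": joint speeds; "joint_torque": joint torques, N m; "position": TCP position; "tool_rot": TCP orientation; "ft_force": force on the tool from outside, world axes, zero at the start; "torque": the same for the moment, N m; "grip_width": opening from 0.0 (shut) to 1.0 (fully open); "grip_force": force on a finger pad.
Only numpy, scipy, OpenCV 4.12 (cv2) and the standard library are available. Lean on these libraries where they do the work, as an engineer would, in place of code of your own. Each camera call takes 0.05 s, during which the arm holds its last target. There are 200 camera calls.

## Working session

There is one attempt and no reset: what is moved stays moved. The work goes in short steps, Python scripts to look and compute and a tool call to move; the robot and the scene stay as the last step left them, time stands still between calls to the robot, and variables do not carry over. Pictures are saved under pics/ and viewed, at most 10 in all, crops included, and the job is handed in when it is done.

Besides the shell and the picture viewer there is one more tool, called after "Emit:" by a JSON object that holds its "api" and its "payload", one argument or row to a line. jog_arm: Moves the arm, as the interface text tells. Its arguments: {"type":"object","properties":{"rows":{"type":"string"},"force":{"type":"number"}},"required":["rows"]}

```bash
mkdir -p pics; cat > h.py <<'E'
import numpy as np,cv2
from scipy.spatial.transform import Rotation as R
from bench import ctrl,imaging,ticket
def rot(o):
    o=np.array(o,float)
    return o if o.shape==(3,3) else (R.from_quat(o) if o.size==4 else R.from_rotvec(o)).as_matrix()
def K(d):
    f=d["img"].shape[0]/2/np.tan(np.radians(d["vertical_fov"])/2);return f
def proj(d,p):
    c=(np.array(p)-d["origin"])@rot(d["orientation"]);return c[...,:2]/c[...,2:]*K(d)+[d["cx"],d["cy"]]
def ray(d,u,v):
    return np.array(d["origin"]),rot(d["orientation"])@np.array([(u-d["cx"])/K(d),(v-d["cy"])/K(d),1])
def atz(d,u,v,z):
    o,r=ray(d,u,v);return o+r*(z-o[2])/r[2]
def tri(*a):
    A=0;b=0
    for o,r in a:
        r=r/np.linalg.norm(r);P=np.eye(3)-np.outer(r,r);A=A+P;b=b+P@o
    return np.linalg.solve(A,b)
E
python3 - <<'E'
from h import *
import pickle
D={}
for n in("scene","top","wrist"):
    d=imaging.get_image(n);D[n]=d;cv2.imwrite(f"pics/{n}0.png",d["img"]);print(n,{k:v for k,v in d.items() if k!="img"})
pickle.dump(D,open("D0.pkl","wb"));print(ctrl.get_state())
E
```

```text
scene {'vertical_fov': 45.30453541091241, 'cx': 283.85855058011754, 'cy': 209.77792330004576, 'origin': array([ 1.11592375, -0.78490045,  1.14281246]), 'orientation': array([-2.32715406, -0.68327539,  0.28621834])}
top {'vertical_fov': 48.71762565514513, 'cx': 268.0401669720132, 'cy': 216.6299456457307, 'origin': array([0.3558397 , 0.01922972, 1.38832719]), 'orientation': array([-2.15166464,  2.10059321, -0.19776358])}
wrist {'vertical_fov': 65.79012388521899, 'cx': 276.390507563157, 'cy': 210.93526825701431, 'origin': array([0.21327787, 0.61865426, 0.38360052]), 'orientation': array([2.45667098, 1.55651155, 0.2069294 ])}
{'time': 0.15, 'joint_positions': array([-1.1149098 ,  0.32163748, -0.07006156,  1.45140955,  0.02258432,
        1.37077773, -0.05690507]), 'qd': array([ 0.00166835, -0.00397321,  0.00033059, -0.00256516,  0.0002963 ,
        0.0005093 ,  0.00056699]), 'joint_torque': array([-3.26047521e-04, -4.91796470e+01, -4.04666187e-01, -3.12880826e+01,
       -6.39497442e-02,  4.04268899e-02,  9.15684859e-05]), 'position': array([0.27776451, 0.587149  , 0.18951508]), 'tool_rot': array([-6.88282580e-01, -3.06502163e+00,  2.23986704e-03]), 'ft_force': array([ 0.49020452, -0.12477056,  0.1706175 ]), 'torque': array([ 0.0371264 , -0.0230976 , -0.00315198]), 'grip_force': 0.0, 'grip_width': 1.0003071433275097}
```

View pics/scene0.png

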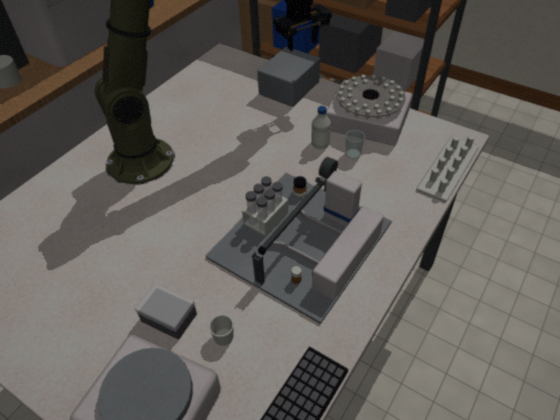

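View pics/top0.png

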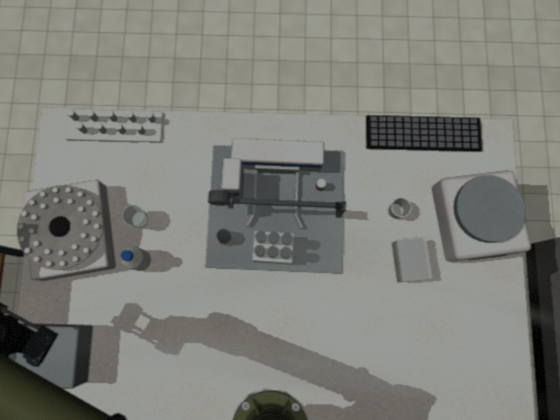

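The scene view shows the sampler with its deck, closed boom from disc (330,168) to cradle (262,255), and the rack near (265,205). In the top view the deck spans about (213,147), (344,150), (343,272), (207,268), with the rack at (273,246), jar (224,237) and vial (321,184). I'll enlarge both.

```bash
python3 - <<'E'
import cv2
a=cv2.imread("pics/top0.png")[135:285,195:355];b=cv2.imread("pics/scene0.png")[150:315,200:400]
cv2.imwrite("pics/tc.png",cv2.resize(a,None,fx=4,fy=4,interpolation=cv2.INTER_CUBIC))
cv2.imwrite("pics/sc.png",cv2.resize(b,None,fx=3.6,fy=3.6,interpolation=cv2.INTER_CUBIC))
E
```

```text
(no output)
```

View pics/tc.png

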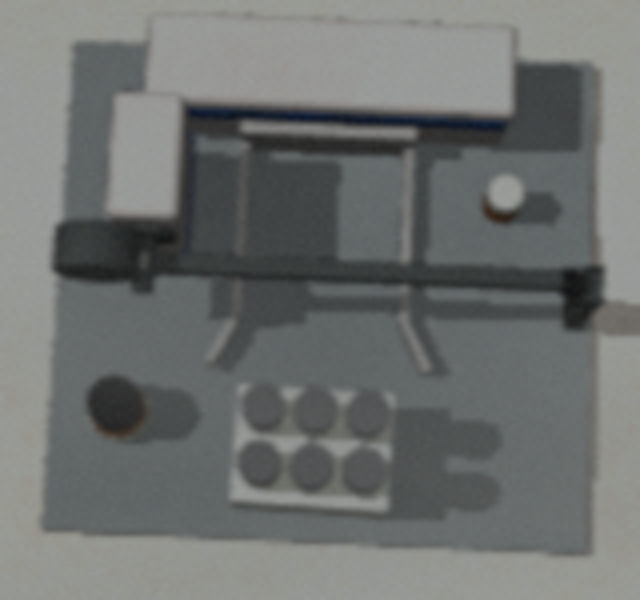

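View pics/sc.png

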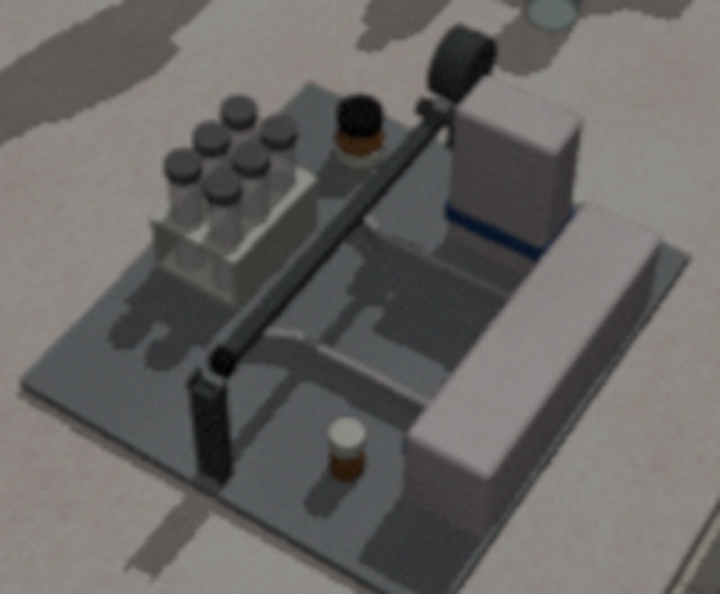

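The enlarged views show the deck corners, rack caps and boom clearly. Next I fit the sampler and rack poses from both views.

```bash
cat > fit.py <<'E'
from h import *
import pickle
from scipy.optimize import least_squares
D=pickle.load(open("D0.pkl","rb"));T=D["top"];S=D["scene"]
t=lambda u,v:((np.array([u,v])+.5)/4-.5+[195,135]);s=lambda u,v:((np.array([u,v])+.5)/3.6-.5+[200,150])
C=[(T,t(42,530),(-180,200,12)),(T,t(590,553),(-180,-205,12)),(T,t(597,64),(200,-205,12)),(T,t(74,43),(200,200,12)),
(S,s(22,383),(-180,-205,12)),(S,s(310,82),(-180,200,12)),(S,s(690,258),(200,200,12)),(S,s(222,360),(0,-175,127))]
def W(p,q): return np.r_[R.from_rotvec([0,0,p[2]]).apply(np.array(q)/1000)[:2]+p[:2],q[2]/1000]
f=lambda p:np.concatenate([proj(d,W(p,q))-u for d,u,q in C])
r=least_squares(f,[.6,0,0],loss="soft_l1");P=r.x
print("sampler",P,f(P).round(1).reshape(-1,2).tolist())
tc=[(265,408),(316,411),(368,414),(260,464),(312,467),(364,471)];sc=[(238,108),(211,137),(184,165),(278,133),(251,160),(222,187)]
# match scene: far row (x+) are those to the right
sc=[(278,133),(251,160),(222,187),(238,108),(211,137),(184,165)]
X=np.array([tri(ray(T,*t(*a)),ray(S,*s(*b))) for a,b in zip(tc,sc)])
loc=lambda w:R.from_rotvec([0,0,-P[2]]).apply(np.r_[w[:2]-P[:2],w[2]])*1000
m=X.mean(0);dy=X[[0,3]].mean(0)-X[[2,5]].mean(0);dx=X[:3].mean(0)-X[3:].mean(0)
print("rack caps",m,loc(m),"yaw rel",np.arctan2(-dy[0],dy[1])-P[2],np.arctan2(dx[1],dx[0])-P[2])
for a in[(237,383),(397,392),(388,512),(229,500)]:print("panel",loc(atz(T,*t(*a),.072)).round(1))
for n,a,z in(("jar",(116,405),.067),("vial",(505,194),.06)):print(n,loc(atz(T,*t(*a),z)).round(1))
for n,q in dict(tip=(0,-175,127),cradle=(0,-190,117),stop=(117,0,12)).items():print(n,W(P,q).round(4))
for n,q,z in(("beaker",(135,216),.08),("reagent",(127,256),.15),("cup",(400,208),.06),("tipbox",(413,259),.067)):print(n,loc(atz(T,*q,z)).round(0))
E
python3 fit.py
```

```text
sampler [ 6.30921681e-01 -5.87469747e-04 -1.87248944e-02] [[-0.4, 0.0], [-0.4, 0.1], [-0.5, -0.6], [-0.1, -0.8], [-1.2, -0.2], [-0.4, -0.0], [0.4, -0.3], [-0.7, 2.3]]
rack caps [0.51289788 0.00389601 0.13055026] [-118.08706209    2.27284415  130.55025835] yaw rel -0.021645547413071516 -0.038102493439264126
panel [-73.1  58.3  72. ]
panel [-74.7 -56.7  72. ]
panel [-160.9  -53.1   72. ]
panel [-157.2   59.9   72. ]
jar [-92.1 144.5  67. ]
vial [  78.2 -132.3   60. ]
tip [ 0.6276 -0.1756  0.127 ]
cradle [ 0.6274 -0.1906  0.117 ]
stop [ 0.7479 -0.0028  0.012 ]
beaker [-47. 400.  80.]
reagent [-169.  391.  150.]
cup [  13. -365.   60.]
tipbox [-135. -399.   67.]
```

```bash
cat > mv.py <<'E'
import sys
from h import *
P=np.array([.6309,-.0006,-.0187])
def world(x,y): return R.from_rotvec([0,0,P[2]]).apply([x/1000,y/1000,0])[:2]+P[:2]
def ori(a,t):
    z=[np.sin(t)*np.cos(a),np.sin(t)*np.sin(a),-np.cos(t)];y=[np.cos(t)*np.cos(a),np.cos(t)*np.sin(a),np.sin(t)]
    return R.from_matrix(np.array([np.cross(y,z),y,z]).T)
# args: groups x,y,z(mm, sampler frame),az rel,tilt,n
st=ctrl.get_state();p=np.array(st["position"]);o=R.from_rotvec(st["tool_rot"])
l=R.from_rotvec([0,0,-P[2]]).apply(np.r_[p[:2]-P[:2],p[2]])*1000;M=o.as_matrix()
print("t",st["time"],"loc",l.round(1),"az",np.round(np.arctan2(M[1,1],M[0,1])-P[2],3),"tilt",np.round(np.arctan2(M[2,1],-M[2,2]),3),"q",st["joint_positions"].round(2),"F",st["ft_force"].round(1))
for g in sys.argv[1:]:
    x,y,z,a,t,n=map(float,g.split(","));n=int(n);tp=np.r_[world(x,y),z/1000];to=ori(a+P[2],t);rows=[]
    for i in range(n):
        k=n-i;d=o.inv().apply(tp-p)/k*100;w=(o.inv()*to).as_rotvec()/k
        d=d.round(1);w=w.round(2);rows.append(np.r_[d,w]+0.)
        p=p+o.apply(d/100);o=o*R.from_rotvec(w)
    print(g)
    for j in range(0,n,5):print("  "+"; ".join(" ".join("%g"%v for v in r)+" 1" for r in rows[j:j+5]))
E
python3 - <<'E'
from h import *
import mv
E
python3 mv.py -250,300,380,1.15,0,5 -130,-140,380,0,0,15 -80,-140,250,0,1.0,6
```

```text
t 0.15 loc [-364.1  581.   189.5] az 1.148 tilt -0.001 q [-1.11  0.32 -0.07  1.45  0.02  1.37 -0.06] F [ 0.5 -0.1  0.2]
t 0.15 loc [-364.1  581.   189.5] az 1.148 tilt -0.001 q [-1.11  0.32 -0.07  1.45  0.02  1.37 -0.06] F [ 0.5 -0.1  0.2]
-250,300,380,1.15,0,5
  -4.4 -4.2 -3.8 0 0 0 1; -4.4 -4.2 -3.8 0 0 0 1; -4.4 -4.2 -3.8 0 0 0 1; -4.4 -4.2 -3.8 0 0 0 1; -4.3 -4.2 -3.8 0 0 0 1
-130,-140,380,0,0,15
  -1.9 -2.3 0 0 0 0.08 1; -2.1 -2.2 0 0 0 0.08 1; -2.3 -2 0 0 0 0.08 1; -2.4 -1.8 0 0 0 0.08 1; -2.6 -1.6 0 0 0 0.08 1
  -2.7 -1.4 0 0 0 0.07 1; -2.8 -1.2 0 0 0 0.08 1; -2.9 -1 0 0 0 0.07 1; -2.9 -0.8 0 0 0 0.08 1; -3 -0.5 0 0 0 0.07 1
  -3 -0.3 0 0 0 0.08 1; -3.1 -0.1 0 0 0 0.07 1; -3.1 0.1 0 0 0 0.08 1; -3 0.3 0 0 0 0.07 1; -3 0.6 0 0 0 0.08 1
-80,-140,250,0,1.0,6
  0 0.8 2.2 -0.17 0 0 1; 0 0.5 2.3 -0.17 0 0 1; 0 0.1 2.3 -0.17 0 0 1; 0 -0.3 2.3 -0.16 0 0 1; 0 -0.7 2.2 -0.17 0 0 1
  0 -1.1 2 -0.16 0 0 1
```

Emit:
{"api": "jog_arm", "payload": {
  "rows": "0 0 -5 0 0 0 1; 0 0 -5 0 0 0 1; 0 0 -5 0 0 0 1; 0 0 -4 0 0 0 1",
  "force": 20
}}

```text
time: 0.65
position: [0.2779, 0.5876, 0.3825]
tool_rot: [0.688, 3.065, 0.002]
ft_force: [-0.5, -0.2, -1.0]
grip_width: 0.632
grip_force: 0.0
```

```bash
python3 mv.py -160,-140,380,0,0,15 -90,-140,250,0,1.05,7
```

```text
t 0.65 loc [-363.9  581.5  382.5] az 1.148 tilt 0.001 q [-1.13  0.31 -0.06  1.08  0.02  1.74 -0.05] F [-0.5 -0.2 -1. ]
-160,-140,380,0,0,15
  -3.2 -3.8 0 0 0 0.08 1; -3.5 -3.6 0 0 0 0.08 1; -3.8 -3.3 0 0 0 0.08 1; -4 -2.9 0 0 0 0.08 1; -4.3 -2.6 0 0 0 0.08 1
  -4.5 -2.3 0 0 0 0.07 1; -4.6 -2 0 0 0 0.08 1; -4.7 -1.6 0 0 0 0.07 1; -4.8 -1.2 0 0 0 0.08 1; -4.9 -0.9 0 0 0 0.07 1
  -5 -0.5 0 0 0 0.08 1; -5 -0.1 0 0 0 0.07 1; -5 0.2 0.1 0 0 0.08 1; -5 0.7 0 0 0 0.07 1; -4.8 1 0.1 0 0 0.08 1
-90,-140,250,0,1.05,7
  0 1 1.9 -0.15 0 0 1; 0 0.7 2 -0.15 0 0 1; 0 0.4 2.1 -0.15 0 0 1; 0 0.1 2.1 -0.15 0 0 1; 0 -0.2 2.1 -0.15 0 0 1
  0 -0.5 2 -0.15 0 0 1; 0 -0.8 1.9 -0.15 0 0 1
```

```bash
python3 mv.py -110,150,380,0.3,0,10 -130,-140,380,0,0,7 -90,-140,250,0,1.05,8
```

```text
t 0.65 loc [-363.9  581.5  382.5] az 1.148 tilt 0.001 q [-1.13  0.31 -0.06  1.08  0.02  1.74 -0.05] F [-0.5 -0.2 -1. ]
-110,150,380,0.3,0,10
  -4.1 -2.9 0 0 0 0.08 1; -4.3 -2.6 0 0 0 0.09 1; -4.5 -2.2 0 0 0 0.08 1; -4.7 -1.8 0 0 0 0.09 1; -4.8 -1.3 0 0 0 0.08 1
  -4.9 -1 0 0 0 0.09 1; -5 -0.5 0.1 0 0 0.08 1; -5 -0.1 0 0 0 0.09 1; -5 0.3 0.1 0 0 0.08 1; -4.9 0.7 0 0 0 0.09 1
-130,-140,380,0,0,7
  -3.9 -1.5 0 0 0 0.04 1; -3.9 -1.3 0 0 0 0.04 1; -4 -1.2 0 0 0 0.04 1; -4 -1 0 0 0 0.04 1; -4.1 -0.8 0 0 0 0.05 1
  -4.1 -0.7 0 0 0 0.04 1; -4.1 -0.5 0 0 0 0.05 1
-90,-140,250,0,1.05,8
  0 0.5 1.6 -0.13 0 0 1; 0 0.3 1.7 -0.13 0 0 1; 0 0.1 1.7 -0.13 0 0 1; 0 -0.2 1.7 -0.13 0 0 1; 0 -0.4 1.7 -0.13 0 0 1
  0 -0.6 1.6 -0.13 0 0 1; 0 -0.7 1.5 -0.13 0 0 1; 0 -1 1.4 -0.14 0 0 1
```

Emit:
{"api": "jog_arm", "payload": {
  "rows": "-4.1 -2.9 0 0 0 0.08 1; -4.3 -2.6 0 0 0 0.09 1; -4.5 -2.2 0 0 0 0.08 1; -4.7 -1.8 0 0 0 0.09 1; -4.8 -1.3 0 0 0 0.08 1"
}}

```text
time: 1.27
position: [0.4013, 0.3674, 0.3802]
tool_rot: [1.316, 2.853, -0.0]
ft_force: [0.8, -0.1, -1.0]
grip_width: 0.066
grip_force: 0.0
```

Emit:
{"api": "jog_arm", "payload": {
  "rows": "-4.9 -1 0 0 0 0.09 1; -5 -0.5 0.1 0 0 0.08 1; -5 -0.1 0 0 0 0.09 1; -5 0.3 0.1 0 0 0.08 1; -4.9 0.7 0 0 0 0.09 1"
}}

```text
time: 1.9
position: [0.5239, 0.1499, 0.3781]
tool_rot: [-1.894, -2.506, 0.0]
ft_force: [0.6, -0.2, -0.0]
grip_width: 0.006
grip_force: 0.0
```

Emit:
{"api": "jog_arm", "payload": {
  "rows": "-3.9 -1.5 0 0 0 0.04 1; -3.9 -1.3 0 0 0 0.04 1; -4 -1.2 0 0 0 0.04 1; -4 -1 0 0 0 0.04 1; -4.1 -0.8 0 0 0 0.05 1"
}}

```text
time: 2.52
position: [0.5052, -0.0579, 0.3787]
tool_rot: [2.146, 2.294, 0.002]
ft_force: [0.8, -0.3, 0.7]
grip_width: 0.003
grip_force: 0.0
```

Emit:
{"api": "jog_arm", "payload": {
  "rows": "-4.1 -0.7 0 0 0 0.04 1; -4.1 -0.5 0 0 0 0.05 1; 0 0 0 0 0 0 1"
}}

```text
time: 2.9
position: [0.4963, -0.1433, 0.3789]
tool_rot: [2.253, 2.187, 0.0]
ft_force: [0.5, 0.8, 0.1]
grip_width: 0.008
grip_force: 0.0
```

```bash
python3 mv.py  -90,-140,250,0,1.05,8
```

```text
t 2.9 loc [-131.9 -145.2  378.9] az -0.011 tilt 0.001 q [-0.38 -0.01  0.61  1.45  0.    1.69  0.2 ] F [0.5 0.8 0.1]
-90,-140,250,0,1.05,8
  0.1 0.5 1.6 -0.13 0 0 1; 0.1 0.3 1.7 -0.13 0 0 1; 0.1 0.1 1.7 -0.13 0 0 1; 0.1 -0.1 1.7 -0.13 0 0 1; 0 -0.3 1.6 -0.13 0 0 1
  0.1 -0.6 1.6 -0.13 0 0 1; 0 -0.8 1.5 -0.13 0 0 1; 0.1 -0.9 1.4 -0.14 0.01 -0.01 1
```

Emit:
{"api": "jog_arm", "payload": {
  "rows": "0.1 0.5 1.6 -0.13 0 0 1; 0.1 0.3 1.7 -0.13 0 0 1; 0.1 0.1 1.7 -0.13 0 0 1; 0.1 -0.1 1.7 -0.13 0 0 1; 0 -0.3 1.6 -0.13 0 0 1"
}}

```text
time: 3.52
position: [0.5185, -0.1283, 0.3317]
tool_rot: [1.998, 1.993, 0.453]
ft_force: [-0.8, 0.1, 1.0]
grip_width: 0.009
grip_force: 0.0
```

Emit:
{"api": "jog_arm", "payload": {
  "rows": "0.1 -0.6 1.6 -0.13 0 0 1; 0 -0.8 1.5 -0.13 0 0 1; 0.1 -0.9 1.4 -0.14 0.01 -0.01 1; 0 0 0 0 0 0 1"
}}

```text
time: 4.03
position: [0.5478, -0.1279, 0.2708]
tool_rot: [1.914, 1.932, 0.636]
ft_force: [-1.0, 1.2, 0.1]
grip_width: 0.006
grip_force: 0.0
```

```bash
python3 mv.py  -100,-140,85,0,1.05,6 2,-140,82,0,1.05,5
```

```text
t 4.025 loc [ -80.7 -128.9  270.8] az 0.005 tilt 0.572 q [ 0.5  -0.3  -0.1   2.04 -0.39  0.92  0.56] F [-1.   1.2  0.1]
-100,-140,85,0,1.05,6
  -0.4 -1.9 2.4 -0.08 -0.01 0 1; -0.3 -2.1 2.3 -0.08 -0.01 0 1; -0.3 -2.3 2.1 -0.08 -0.01 0 1; -0.3 -2.5 1.9 -0.08 -0.02 -0.01 1; -0.3 -2.6 1.7 -0.08 -0.01 0 1
  -0.3 -2.8 1.4 -0.08 -0.02 -0.01 1
2,-140,82,0,1.05,5
  0 1 1.8 0 0 0 1; 0 1 1.8 0 0 0 1; 0 1 1.8 0 0 0 1; 0 0.9 1.8 0 0 0 1; 0 1 1.8 0 0 0 1
```

```bash
python3 mv.py  -50,-158,85,0,.57,6 -50,-158,85,0,1.05,4
```

```text
t 4.025 loc [ -80.7 -128.9  270.8] az 0.005 tilt 0.572 q [ 0.5  -0.3  -0.1   2.04 -0.39  0.92  0.56] F [-1.   1.2  0.1]
-50,-158,85,0,.57,6
  -0.7 -1.2 2.8 0 -0.01 0 1; -0.7 -1.3 2.8 0 -0.01 0 1; -0.7 -1.2 2.9 0 -0.02 0 1; -0.6 -1.3 2.9 0 -0.01 0 1; -0.6 -1.2 2.9 0 -0.02 0 1
  -0.4 -1.3 2.8 0 -0.01 0 1
-50,-158,85,0,1.05,4
  0 0 0 -0.12 0 0 1; 0 0 0 -0.12 0 0 1; 0 0 0 -0.12 0 0 1; 0 0 0 -0.12 0 0 1
```

Emit:
{"api": "jog_arm", "payload": {
  "rows": "-0.7 -1.2 2.8 0 -0.01 0 1; -0.7 -1.3 2.8 0 -0.01 0 1; -0.7 -1.2 2.9 0 -0.02 0 1; -0.6 -1.3 2.9 0 -0.01 0 1; -0.6 -1.2 2.9 0 -0.02 0 1"
}}

```text
time: 4.65
position: [0.5791, -0.1481, 0.1198]
tool_rot: [1.895, 1.896, 0.568]
ft_force: [0.3, -0.1, 0.3]
grip_width: 0.002
grip_force: 0.0
```

Emit:
{"api": "jog_arm", "payload": {
  "rows": "-0.4 -1.3 2.8 0 -0.01 0 1; 0 0 0 -0.12 0 0 1; 0 0 0 -0.12 0 0 1; 0 0 0 -0.12 0 0 1; 0 0 0 -0.12 0 0 1"
}}

```text
time: 5.28
position: [0.5919, -0.1403, 0.1009]
tool_rot: [1.712, 1.754, 0.815]
ft_force: [0.3, -0.6, 1.7]
grip_width: 0.003
grip_force: 0.0
```

```bash
python3 mv.py  0,-158,85,0,1.05,5 
```

```text
t 5.275 loc [ -36.4 -140.4  100.9] az 0.024 tilt 0.844 q [ 0.07 -0.12  0.34  2.42 -1.42  0.32  1.72] F [ 0.3 -0.6  1.7]
0,-158,85,0,1.05,5
  -0.4 0.2 0.7 -0.04 -0.01 0 1; -0.4 0.2 0.8 -0.04 -0.01 0 1; -0.4 0.2 0.8 -0.04 -0.01 0 1; -0.4 0.2 0.7 -0.04 -0.02 0 1; -0.3 0.1 0.8 -0.05 -0.01 0.01 1
```

```bash
python3 mv.py  -36,-158,78,0,.84,3 -2,-158,80,0,.84,3 
```

```text
t 5.275 loc [ -36.4 -140.4  100.9] az 0.024 tilt 0.844 q [ 0.07 -0.12  0.34  2.42 -1.42  0.32  1.72] F [ 0.3 -0.6  1.7]
-36,-158,78,0,.84,3
  -0.6 -0.6 0.5 0 -0.02 0.01 1; -0.6 -0.6 0.5 0 -0.02 0 1; -0.6 -0.5 0.5 0 -0.02 0.01 1
-2,-158,80,0,.84,3
  0 0.8 0.8 0 0 0 1; 0 0.8 0.8 0 0 0 1; 0 0.8 0.8 0 0 0 1
```

Emit:
{"api": "jog_arm", "payload": {
  "rows": "-0.6 -0.6 0.5 0 -0.02 0.01 1; -0.6 -0.6 0.5 0 -0.02 0 1; -0.6 -0.5 0.5 0 -0.02 0.01 1; 0 0 0 0 0 0 1"
}}

```text
time: 5.78
position: [0.5938, -0.1562, 0.0839]
tool_rot: [1.738, 1.712, 0.767]
ft_force: [0.0, -0.0, 0.3]
grip_width: 0.006
grip_force: 0.0
```

```bash
python3 mv.py  -2,-158,78,0,.84,4 
```

```text
t 5.775 loc [ -34.2 -156.2   83.9] az 0.0 tilt 0.838 q [-0.38 -0.13  0.77  2.44 -1.56  0.21  1.87] F [ 0.  -0.   0.3]
-2,-158,78,0,.84,4
  0 0.4 0.7 0 0 0 1; -0.1 0.4 0.7 0 0 0 1; 0 0.5 0.7 0 0 0 1; -0.1 0.4 0.7 0 -0.01 0 1
```

```bash
python3 mv.py  -4,-158,80,0,.75,4 
```

```text
t 5.775 loc [ -34.2 -156.2   83.9] az 0.0 tilt 0.838 q [-0.38 -0.13  0.77  2.44 -1.56  0.21  1.87] F [ 0.  -0.   0.3]
-4,-158,80,0,.75,4
  0 0.4 0.6 0.02 0 0 1; -0.1 0.5 0.6 0.02 0 0 1; 0 0.4 0.6 0.02 0 0 1; -0.1 0.5 0.7 0.03 -0.01 0 1
```

Emit:
{"api": "jog_arm", "payload": {
  "rows": "0 0.4 0.6 0.02 0 0 1; -0.1 0.5 0.6 0.02 0 0 1; 0 0.4 0.6 0.02 0 0 1; -0.1 0.5 0.7 0.03 -0.01 0 1; 0 0 0 0 0 0 1"
}}

```text
time: 6.4
position: [0.6228, -0.1627, 0.0788]
tool_rot: [1.802, 1.76, 0.683]
ft_force: [0.1, 0.6, -0.0]
grip_width: 0.004
grip_force: 0.0
```

```bash
python3 - <<'E'
from h import *
a=imaging.get_image("scene")["img"][120:320,180:400];b=imaging.get_image("top")["img"][135:285,240:400]
a=cv2.resize(a,(440,400),interpolation=cv2.INTER_CUBIC);b=cv2.resize(b,(360,338),interpolation=cv2.INTER_CUBIC)
c=np.zeros((400,800,3),np.uint8);c[:,:440]=a;c[:338,440:]=b
cv2.imwrite("pics/s1.png",c)
E
python3 mv.py -4,-150,150,0,.75,5
```

```text
t 6.5 loc [  -6.8 -163.2   77.6] az -0.006 tilt 0.745 q [-0.31 -0.02  0.66  2.32 -1.05  0.24  1.29] F [-1.1  0.8 -0.2]
-4,-150,150,0,.75,5
  0.3 1 -1 0 0 0 1; 0.2 1 -1 0 0 0 1; 0.3 1 -1 0 0 0 1; 0.2 1.1 -1.1 0 0 0 1; 0.3 1 -1 -0.01 0.01 0 1
```

View pics/s1.png

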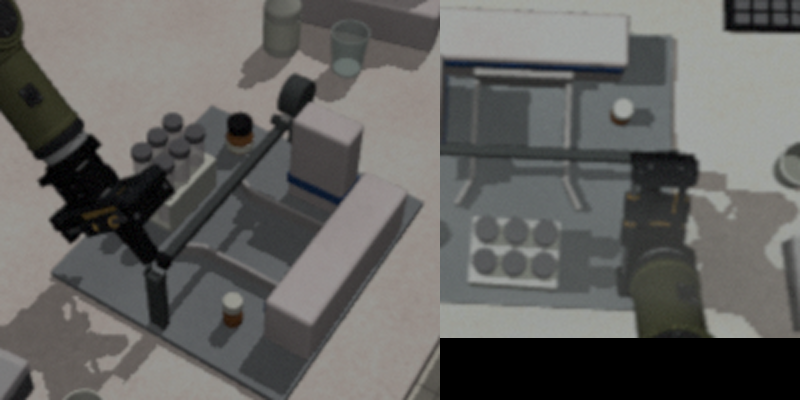

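The fingertips sit under the boom right beside the post (about (155,255) in the left half), and everything else is undisturbed. Now I lift along the arc.

```bash
python3 mv.py -6,-150,179,0,.72,5 -8,-116,254,0,.66,5 -8,-62,315,0,.6,5 -8,-17,346,0,.55,4
```

```text
t 6.5 loc [  -6.8 -163.2   77.6] az -0.006 tilt 0.745 q [-0.31 -0.02  0.66  2.32 -1.05  0.24  1.29] F [-1.1  0.8 -0.2]
-6,-150,179,0,.72,5
  0.3 1.4 -1.5 0 0 0 1; 0.2 1.4 -1.5 0.01 0 0 1; 0.3 1.4 -1.5 0 0 0 1; 0.2 1.3 -1.5 0.01 0 0 1; 0.3 1.4 -1.5 0 0.01 0 1
-8,-116,254,0,.66,5
  0.7 1 -1.1 0.01 0 0 1; 0.7 0.9 -1.2 0.01 0 0 1; 0.7 0.9 -1.2 0.01 0 0 1; 0.7 0.9 -1.1 0.02 0 0 1; 0.6 0.9 -1.2 0.01 0 0 1
-8,-62,315,0,.6,5
  1.1 0.8 -1 0.01 0 0 1; 1.1 0.7 -1 0.01 0 0 1; 1.1 0.7 -1 0.01 0 0 1; 1.1 0.7 -0.9 0.02 0 0 1; 1 0.8 -1 0.01 0 0 1
-8,-17,346,0,.55,4
  1.1 0.4 -0.6 0.01 0 0 1; 1.1 0.4 -0.7 0.01 0 0 1; 1.2 0.4 -0.6 0.02 0 0 1; 1.1 0.5 -0.7 0.01 0 0 1
```

Emit:
{"api": "jog_arm", "payload": {
  "rows": "0.3 1.4 -1.5 0 0 0 1; 0.2 1.4 -1.5 0.01 0 0 1; 0.3 1.4 -1.5 0 0 0 1; 0.2 1.3 -1.5 0.01 0 0 1; 0.3 1.4 -1.5 0 0.01 0 1"
}}

```text
time: 7.12
position: [0.6212, -0.1502, 0.1793]
tool_rot: [1.82, 1.778, 0.677]
ft_force: [0.3, 0.7, 0.2]
grip_width: 0.004
grip_force: 0.0
```

```bash
python3 - <<'E'
from h import *
d=imaging.get_image("scene");cv2.imwrite("pics/s2.png",cv2.resize(d["img"][80:320,120:440],(640,480)))
E
python3 mv.py -8,-116,254,0,.66,5 -8,-62,315,0,.6,5 -8,-17,346,0,.55,4
```

```text
t 7.175 loc [  -5.  -150.4  183.3] az -0.008 tilt 0.729 q [-0.12 -0.2   0.4   2.21 -0.28  0.42  0.49] F [ 2.1 -0.5  2.4]
-8,-116,254,0,.66,5
  0.7 0.9 -1.1 0.01 0 0 1; 0.7 0.9 -1.1 0.01 0 0 1; 0.7 0.9 -1.1 0.02 0 0 1; 0.7 0.8 -1.1 0.01 0 0 1; 0.7 0.8 -1.2 0.02 0 -0.01 1
-8,-62,315,0,.6,5
  1.1 0.8 -1 0.01 0 0 1; 1.1 0.7 -1 0.01 0 0 1; 1.1 0.7 -1 0.01 0 0 1; 1 0.8 -0.9 0.01 0 0 1; 1.1 0.7 -1 0.02 0 0 1
-8,-17,346,0,.55,4
  1.1 0.4 -0.6 0.01 0 0 1; 1.1 0.4 -0.6 0.01 0 0 1; 1.1 0.5 -0.7 0.01 0 0 1; 1.1 0.4 -0.7 0.02 0 0 1
```

View pics/s2.png

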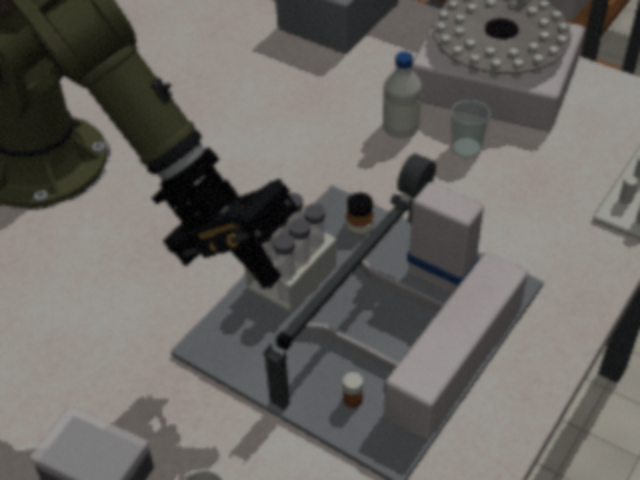

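The boom is still level on its post (tip about (285,340)), with the fingertip at (272,280), so the fingers slipped past in front of it. I'll check the x estimate.

```bash
cat >> fit.py <<'E'
print("--")
for a in[(200,256),(200,277),(400,264),(400,284),(530,270),(530,291)]:print(loc(atz(T,*t(*a),.135)).round(1))
for a in((112,96),(182,97),(178,219),(108,215)):print("column",loc(atz(T,*t(*a),.167)).round(1))
print("stop?",loc(atz(T,*t(330,125),.062)).round(1), "rail start",loc(atz(T,*t(430,370),.034)).round(1),loc(atz(T,*t(210,360),.034)).round(1))
print("scene boom tip bottom/top", [loc(atz(S,*s(*a),.135)).round(1) for a in((205,345),(240,352),(430,105))])
from bench import imaging,ctrl
st=ctrl.get_state();d=imaging.get_image("scene");e=imaging.get_image("top");print((proj(d,st["position"])-[120,80])*2)
c=e["img"];q=proj(e,st["position"]).round().astype(int);print(q)
z=cv2.resize(c[q[1]-40:q[1]+40,q[0]-50:q[0]+50],(500,400),interpolation=cv2.INTER_CUBIC);cv2.circle(z,(250,200),4,(0,0,255),1)
w=imaging.get_image("wrist")["img"];o=np.zeros((400,800,3),np.uint8);o[:,:400]=z[:,50:450];o[:300,400:]=cv2.resize(w,(400,300));cv2.imwrite("pics/t2.png",cv2.convertScaleAbs(o,alpha=1.6))
E
python3 fit.py | sed -n '/--/,$p'
```

```text
--
[  4.9  86.  135. ]
[-10.   85.2 135. ]
[  5.2 -52.5 135. ]
[ -8.9 -52.9 135. ]
[   4.8 -142.4  135. ]
[ -10.  -142.7  135. ]
column [107.2 150.2 167. ]
column [108.6 102.3 167. ]
column [ 22.7 100.4 167. ]
column [ 23.4 147.9 167. ]
stop? [124.8  -1.1  62. ] rail start [-51.5 -82.6  34. ] [-51.   80.3  34. ]
scene boom tip bottom/top [array([ -16.7, -168.7,  135. ]), array([   7.6, -160.1,  135. ]), array([-10.4, 124.8, 135. ])]
[287.24656873 301.30081573]
[332 202]
```

View pics/t2.png

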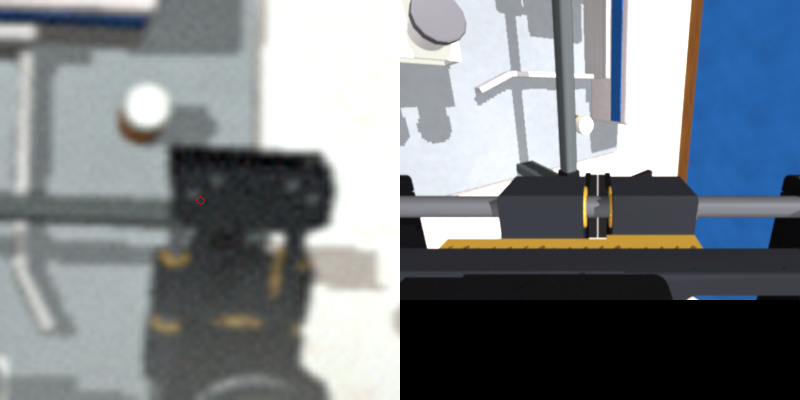

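```bash
python3 - <<'E'
from h import *
from mv import world
st=ctrl.get_state();p=st["position"];o=R.from_rotvec(st["tool_rot"]);d=imaging.get_image("scene")
c=np.array([190,170]);k=5
im=cv2.convertScaleAbs(cv2.resize(d["img"][170:270,190:310],(600,500),interpolation=cv2.INTER_CUBIC),alpha=1.8)
def mk(q,col):
    u=(proj(d,np.array(q))-c+.5)*k-.5;cv2.circle(im,tuple(int(x) for x in u),4,col,-1)
for s in(0,-.02,-.04,-.06):mk(p+o.apply([0,0,s]),(0,0,255))
mk(p+o.apply([0,.015,0]),(0,255,0));mk(p+o.apply([0,-.015,0]),(0,255,0));mk(p+o.apply([.0095,0,0]),(255,255,0))
mk([*world(-7,-175),.135],(255,0,0));mk([*world(7,-175),.135],(255,0,0));mk([*world(-7,-175),.119],(255,0,0))
cv2.imwrite("pics/s3.png",im)
E
```

```text
t 7.325 loc [  -6.8 -150.5  178.4] az -0.008 tilt 0.723 q [-0.12 -0.19  0.41  2.21 -0.28  0.42  0.49] F [-0.1 -0.4 -0.3]
```

View pics/s3.png

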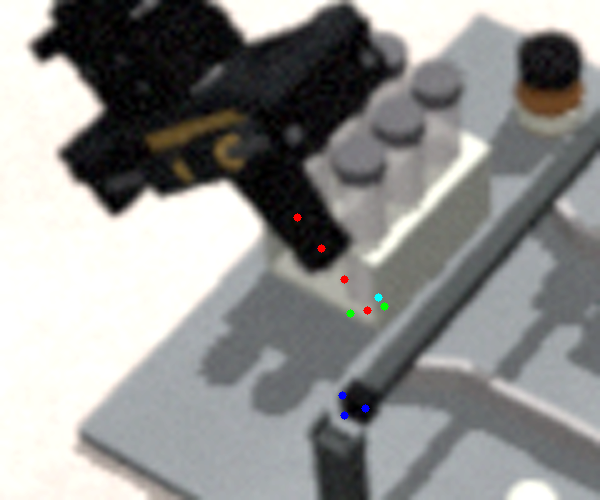

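```bash
python3 - <<'E'
from h import *
import pickle
st=ctrl.get_state();p=np.array(st["position"]);o=R.from_rotvec(st["tool_rot"])
w=imaging.get_image("wrist");s=imaging.get_image("scene")
for q in([0,0,0],[0,0,-.03],[0,.015,0],[.0095,0,0],[.0095,0,-.03],[0.0095,.015,-.03],[0.0095,.0435,-.07]):print(q,proj(w,p+o.apply(q)).round())
print("cam in tool",o.inv().apply(np.array(w["origin"])-p).round(3),(o.inv()*R.from_matrix(rot(w["orientation"]))).as_matrix().round(2).tolist())
g=cv2.cvtColor(s["img"],cv2.COLOR_BGR2GRAY)
for off in(-.02,-.01,0,.01,.02):
  L=[]
  for k in range(0,90,5):
    u=proj(s,p+o.apply([0,off,-k/1000])).round().astype(int);L.append(int(g[u[1],u[0]]))
  print("y",off,L)
D=pickle.load(open("D0.pkl","rb"));p0=np.array([.27776,.58715,.18952]);print("start proj",proj(D["scene"],p0),proj(D["top"],p0),"base",proj(D["top"],[0,0,0]),proj(D["scene"],[0,0,0]))
cv2.imwrite("pics/x.png",np.hstack([cv2.convertScaleAbs(cv2.resize(D["scene"]["img"][0:110,240:360],(400,367)),alpha=2),cv2.resize(w["img"][200:420,150:390],(400,367))]))
E
```

```text
[0, 0, 0] [276. 241.]
[0, 0, -0.03] [276. 260.]
[0, 0.015, 0] [300. 241.]
[0.0095, 0, 0] [276. 226.]
[0.0095, 0, -0.03] [276. 244.]
[0.0095, 0.015, -0.03] [304. 244.]
[0.0095, 0.0435, -0.07] [379. 278.]
cam in tool [ 0.073  0.    -0.194] [[-0.0, -0.96, -0.26], [1.0, 0.0, -0.0], [0.0, -0.26, 0.96]]
y -0.02 [61, 72, 81, 95, 95, 84, 6, 25, 17, 12, 14, 6, 8, 15, 3, 3, 5, 6]
y -0.01 [88, 91, 95, 96, 97, 88, 15, 9, 8, 7, 10, 6, 6, 3, 6, 9, 2, 5]
y 0 [95, 86, 82, 80, 92, 92, 64, 6, 7, 6, 4, 8, 6, 8, 3, 4, 2, 3]
y 0.01 [71, 77, 82, 82, 81, 81, 80, 37, 10, 14, 4, 6, 1, 7, 9, 3, 3, 5]
y 0.02 [64, 64, 68, 75, 81, 82, 80, 85, 3, 5, 8, 4, 10, 9, 5, 7, 8, 1]
start proj [301.73667746  54.24775651] [ 39.11569212 328.82078017] base [269.77213954 431.87305486] [140.14297709 160.75210574]
```

View pics/x.png

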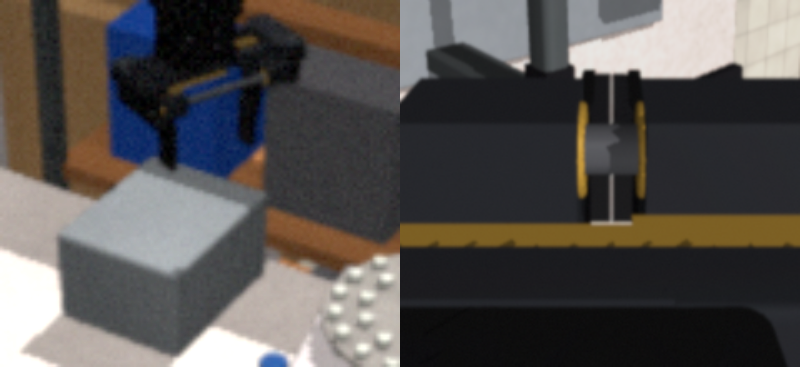

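The stated TCP lies about 30 mm beyond the visible fingertips: the tip meets the finger axis 30 mm back in the scene view, and the wrist view agrees. I'll allow for that and reinsert deeper.

```bash
python3 mv.py -12,-155,68,0,.75,6 11,-155,68,0,.77,3
```

```text
t 7.475 loc [  -7.2 -150.4  177.1] az -0.008 tilt 0.721 q [-0.12 -0.19  0.41  2.21 -0.28  0.42  0.49] F [-0.1  0.1 -1.1]
-12,-155,68,0,.75,6
  -0.1 -1.3 1.3 0 0 0 1; -0.1 -1.3 1.3 -0.01 0 0 1; -0.1 -1.3 1.3 0 0 0 1; -0.1 -1.2 1.3 -0.01 0 0 1; -0.1 -1.3 1.3 0 0 0 1
  0 -1.2 1.3 -0.01 0 -0.01 1
11,-155,68,0,.77,3
  0 0.5 0.5 -0.01 0 0 1; 0 0.6 0.5 0 0 0 1; 0 0.5 0.6 -0.01 0 0 1
```

Emit:
{"api": "jog_arm", "payload": {
  "rows": "-0.1 -1.3 1.3 0 0 0 1; -0.1 -1.3 1.3 -0.01 0 0 1; -0.1 -1.3 1.3 0 0 0 1; -0.1 -1.2 1.3 -0.01 0 0 1; -0.1 -1.3 1.3 0 0 0 1"
}}

```text
time: 8.1
position: [0.6165, -0.1557, 0.0859]
tool_rot: [1.809, 1.764, 0.689]
ft_force: [0.7, 0.2, -1.4]
grip_width: 0.006
grip_force: 0.0
```

Emit:
{"api": "jog_arm", "payload": {
  "rows": "0 -1.2 1.3 -0.01 0 -0.01 1; 0 0.5 0.5 -0.01 0 0 1; 0 0.6 0.5 0 0 0 1; 0 0.5 0.6 -0.01 0 0 1; 0 0 0 0 0 0 1"
}}

```text
time: 8.72
position: [0.6404, -0.1553, 0.0718]
tool_rot: [1.781, 1.753, 0.71]
ft_force: [-0.3, 0.7, 0.1]
grip_width: 0.009
grip_force: 0.0
```

```bash
python3 mv.py 11,-155,68,0,.77,2 11,-150,95,0,.77,2 11,-140,165,0,.77,5
```

```text
t 8.725 loc [  12.4 -154.5   71.8] az 0.004 tilt 0.771 q [-0.48  0.04  0.83  2.32 -1.37  0.25  1.59] F [-0.3  0.7  0.1]
11,-155,68,0,.77,2
  0 -0.2 0.1 0 0 0 1; -0.1 -0.2 0.1 0 0 0 1
11,-150,95,0,.77,2
  0.3 1 -1 0 0 0 1; 0.2 0.9 -1 0 0 0 1
11,-140,165,0,.77,5
  0.2 1 -1 0 0 0 1; 0.2 1 -1 0 0 0 1; 0.2 1 -1 0 0 0 1; 0.2 0.9 -1 0 0 0 1; 0.2 1 -1 0 0 0 1
```

Emit:
{"api": "jog_arm", "payload": {
  "rows": "0.1 1 -1 0 0 0 1; 0.1 1 -1 0 0 0 1; 0.1 1 -1 0 0 0 1; 0.1 1.1 -1 0 0 0 1; 0.1 1.1 -1 0 0 0 1"
}}

```text
time: 9.35
position: [0.6407, -0.1498, 0.1427]
tool_rot: [1.784, 1.756, 0.709]
ft_force: [-2.1, 1.3, -0.7]
grip_width: 0.004
grip_force: 1.1
```

```bash
python3 - <<'E'
from h import *
import pickle
d=imaging.get_image("scene");D=pickle.load(open("D0.pkl","rb"))["scene"]
from mv import world
g=cv2.cvtColor(d["img"],cv2.COLOR_BGR2GRAY).astype(int);g0=cv2.cvtColor(D["img"],cv2.COLOR_BGR2GRAY).astype(int)
for y in(80,40,0,-40,-80,-120,-160):
    for th in(0,.2,.3,.4):
        q=[*world(0,125-(125-y)*np.cos(th)),.127+(125-y)/1000*np.sin(th)];u=proj(d,np.array(q)).round().astype(int);print(y,th,g[u[1],u[0]],g0[u[1],u[0]],end=" | ")
    print()
E
python3 mv.py 10,-116,240,0,.68,5 8,-62,301,0,.62,5 8,-17,332,0,.57,4
```

```text
t 9.4 loc [  14.4 -149.3  145.8] az 0.003 tilt 0.772 q [-0.34 -0.13  0.63  2.25 -0.49  0.28  0.72] F [0.2 0.4 1.3]
80 0 48 36 | 80 0.2 40 51 | 80 0.3 52 48 | 80 0.4 53 55 | 
40 0 73 47 | 40 0.2 30 49 | 40 0.3 52 73 | 40 0.4 57 86 | 
0 0 63 45 | 0 0.2 40 71 | 0 0.3 53 55 | 0 0.4 72 77 | 
-40 0 92 47 | -40 0.2 38 86 | -40 0.3 52 58 | -40 0.4 58 56 | 
-80 0 91 39 | -80 0.2 34 59 | -80 0.3 55 60 | -80 0.4 64 62 | 
-120 0 94 42 | -120 0.2 32 60 | -120 0.3 51 59 | -120 0.4 141 132 | 
-160 0 82 18 | -160 0.2 5 77 | -160 0.3 82 78 | -160 0.4 86 79 | 
t 9.4 loc [  14.4 -149.3  145.8] az 0.003 tilt 0.772 q [-0.34 -0.13  0.63  2.25 -0.49  0.28  0.72] F [0.2 0.4 1.3]
10,-116,240,0,.68,5
  0.7 1.3 -1.4 0.02 0 0 1; 0.7 1.2 -1.4 0.02 0 0 1; 0.6 1.2 -1.5 0.02 0 0 1; 0.7 1.2 -1.5 0.02 0 0 1; 0.6 1.1 -1.5 0.01 0 0 1
8,-62,301,0,.62,5
  1.1 0.7 -1 0.01 0 0 1; 1.1 0.7 -1 0.01 0 0 1; 1.1 0.7 -1 0.01 0 0 1; 1.1 0.7 -1 0.02 0 0 1; 1 0.8 -0.9 0.01 0 0 1
8,-17,332,0,.57,4
  1.1 0.4 -0.6 0.01 0 0 1; 1.1 0.5 -0.7 0.01 0 0 1; 1.2 0.4 -0.6 0.02 0 0 1; 1.1 0.4 -0.7 0.01 0 0 1
```

The boom is at 0.2 rad and following the fingers. Continuing.

Emit:
{"api": "jog_arm", "payload": {
  "rows": "0.7 1.3 -1.3 0.01 0 0 1; 0.7 1.2 -1.3 0.01 0 0 1; 0.6 1.2 -1.4 0.01 0 0 1; 0.7 1.2 -1.4 0.01 0 0 1; 0.6 1.2 -1.4 0.01 0 0 1"
}}

```text
time: 10.02
position: [0.6407, -0.1173, 0.2354]
tool_rot: [1.815, 1.785, 0.671]
ft_force: [0.4, -0.3, -0.9]
grip_width: 0.004
grip_force: 0.3
```

```bash
cat > boom.py <<'E'
from h import *
from mv import world
d=imaging.get_image("scene");g=cv2.cvtColor(d["img"],cv2.COLOR_BGR2GRAY).astype(int)
out=[]
for th in np.arange(0,1.7,.05):
    L=[]
    for r in range(60,300,10):
        u=proj(d,np.array([*world(-2,125-r*np.cos(th)),.127+r/1000*np.sin(th)])).round().astype(int);L.append(g[u[1],u[0]])
    out.append((int(np.percentile(L,80)),round(th,2)))
print("boom",sorted(out)[:4])
E
python3 boom.py 12,-62,301,0,.68,5 12,-17,332,0,.64,4
```

```text
t 10.025 loc [  12.  -116.5  235.4] az 0.003 tilt 0.72 q [-0.15 -0.23  0.33  2.12 -0.09  0.53  0.25] F [ 0.4 -0.3 -0.9]
12,-62,301,0,.68,5
  1.1 0.9 -1 0.01 0 0 1; 1.1 0.8 -1 0.01 0 0 1; 1.1 0.9 -1 0.01 0 0 1; 1.1 0.8 -1 0.01 0 0 1; 1 0.8 -1 0 0 0 1
12,-17,332,0,.64,4
  1.1 0.5 -0.6 0.01 0 0 1; 1.1 0.5 -0.6 0.01 0 0 1; 1.2 0.5 -0.6 0.01 0 0 1; 1.1 0.5 -0.7 0.01 0 0 1
boom [(30, np.float64(0.55)), (35, np.float64(0.6)), (72, np.float64(0.65)), (84, np.float64(0.25))]
```

Emit:
{"api": "jog_arm", "payload": {
  "rows": "1.1 0.9 -1 0.02 0 0 1; 1.1 0.8 -1 0.02 0 0 1; 1.1 0.8 -1.1 0.02 0 0 1; 1.1 0.8 -1.1 0.03 0 0 1; 1 0.8 -1.1 0.03 0 0 1"
}}

```text
time: 10.7
position: [0.6407, -0.0632, 0.3024]
tool_rot: [1.892, 1.861, 0.576]
ft_force: [-0.1, -0.5, 1.0]
grip_width: 0.004
grip_force: 0.0
```

```bash
python3 boom.py 12,-62,301,0,.58,3 12,-17,332,0,.54,5
```

```text
t 10.7 loc [ 11.  -62.4 302.4] az 0.002 tilt 0.601 q [-0.14 -0.21  0.18  1.92  0.02  0.83  0.03] F [-0.1 -0.5  1. ]
12,-62,301,0,.58,3
  0 0 0.1 0.01 0 0 1; 0 0 0 0.01 0 0 1; 0 0 0.1 0 0 0 1
12,-17,332,0,.54,5
  0.9 0.3 -0.5 0.01 0 0 1; 0.9 0.3 -0.5 0.01 0 0 1; 0.9 0.4 -0.5 0.01 0 0 1; 0.9 0.3 -0.6 0.01 0 0 1; 0.9 0.4 -0.6 0 0 0 1
boom [(29, np.float64(0.95)), (43, np.float64(0.9)), (84, np.float64(0.25)), (85, np.float64(0.3))]
```

Emit:
{"api": "jog_arm", "payload": {
  "rows": "0.9 0.3 -0.5 0.01 0 0 1; 0.9 0.3 -0.5 0.01 0 0 1; 0.9 0.4 -0.5 0.01 0 0 1; 0.9 0.3 -0.6 0.01 0 0 1; 0 0 0 0 0 0 1"
}}

```text
time: 11.38
position: [0.6411, -0.0259, 0.3282]
tool_rot: [1.914, 1.887, 0.545]
ft_force: [-0.1, -0.4, 0.0]
grip_width: 0.009
grip_force: 0.0
```

```bash
python3 boom.py -150,-10,360,0,.3,8
```

```text
t 11.375 loc [ 10.7 -25.1 328.2] az 0.005 tilt 0.563 q [-0.15 -0.19  0.12  1.84  0.06  0.93 -0.06] F [-0.1 -0.4  0. ]
-150,-10,360,0,.3,8
  0.2 -1.5 -1.4 0.03 0 0 1; 0.2 -1.5 -1.4 0.03 0 0 1; 0.2 -1.6 -1.3 0.03 0 0 1; 0.2 -1.6 -1.3 0.03 0 0 1; 0.2 -1.6 -1.2 0.04 0 0 1
  0.2 -1.7 -1.1 0.03 0 0 1; 0.2 -1.7 -1.1 0.04 0 0 1; 0.2 -1.8 -1.1 0.03 0 0 1
boom [(25, np.float64(1.65)), (37, np.float64(1.6)), (83, np.float64(0.25)), (83, np.float64(0.3))]
```

The barrier reads 1.65 rad on its upper stop. For the push I'll roll the tool 90° so the closing line runs across the lane, open the fingers halfway for two-point contact, and tilt forward to keep the gripper body off the tubes.

```bash
python3 - <<'E'
s=open("mv.py").read()
s=s.replace('x,y,z,a,t,n=map(float,g.split(","))','x,y,z,a,t,n,r,c=map(float,g.split(","))').replace('to=ori(a+P[2],t)','to=ori(a+P[2],t)*R.from_rotvec([0,0,-r])').replace('+" 1" for','+" %g"%c for')
s=s.replace('"q",','"z",M[:,2].round(2),"y",M[:,1].round(2),"E",(l-30*R.from_rotvec([0,0,-P[2]]).apply(M[:,2])).round(1),"q",')
open("mv.py","w").write(s)
E
python3 mv.py -100,-10,345,0,.3,7,0.5,.5 -160,-3,260,0,.1,9,1.571,0 
```

```text
t 11.425 loc [ 10.4 -26.  327.5] az 0.004 tilt 0.562 z [ 0.53 -0.01 -0.85] y [ 0.85 -0.01  0.53] E [ -5.6 -26.  352.9] q [-0.15 -0.19  0.12  1.84  0.06  0.93 -0.06] F [-0.1 -0.5  0.1]
-100,-10,345,0,.3,7,0.5,.5
  0.2 -1.2 -1.1 0.04 0.01 -0.07 0.5; 0.3 -1.2 -1 0.04 0.01 -0.07 0.5; 0.4 -1.2 -0.9 0.04 0.01 -0.07 0.5; 0.5 -1.2 -0.9 0.03 0.01 -0.07 0.5; 0.7 -1.2 -0.8 0.04 0.01 -0.07 0.5
  0.7 -1.3 -0.8 0.03 0.01 -0.07 0.5; 0.8 -1.2 -0.8 0.04 0 -0.07 0.5
-160,-3,260,0,.1,9,1.571,0
  0.5 -0.8 0.7 0.01 0.02 -0.12 0; 0.6 -0.7 0.7 0.01 0.02 -0.12 0; 0.6 -0.6 0.7 0.01 0.02 -0.12 0; 0.7 -0.5 0.8 0.01 0.02 -0.12 0; 0.7 -0.4 0.8 0.01 0.02 -0.12 0
  0.8 -0.3 0.8 0.01 0.02 -0.12 0; 0.8 -0.2 0.8 0.01 0.02 -0.12 0; 0.8 -0.1 0.9 0.02 0.02 -0.12 0; 0.8 -0.1 0.8 0.01 0.03 -0.11 0
```

Emit:
{"api": "jog_arm", "payload": {
  "rows": "0.2 -1.2 -1.1 0.04 0.01 -0.07 1; 0.3 -1.2 -1 0.04 0.01 -0.07 1; 0.4 -1.2 -0.9 0.04 0.01 -0.07 0.5; 0.5 -1.2 -0.9 0.03 0.01 -0.07 0.5; 0.7 -1.2 -0.8 0.04 0.01 -0.07 0.5"
}}

```text
time: 12.05
position: [0.5622, -0.0151, 0.3395]
tool_rot: [1.635, 2.313, 0.313]
ft_force: [0.8, -0.3, -0.2]
grip_width: 0.224
grip_force: 0.0
```

Emit:
{"api": "jog_arm", "payload": {
  "rows": "0.7 -1.3 -0.8 0.03 0.01 -0.07 0.5; 0.8 -1.2 -0.8 0.04 0 -0.07 0.5; 0.5 -0.8 0.7 0.01 0.02 -0.12 0; 0.6 -0.7 0.7 0.01 0.02 -0.12 0; 0.6 -0.6 0.7 0.01 0.02 -0.12 0"
}}

```text
time: 12.68
position: [0.5099, -0.0077, 0.3166]
tool_rot: [1.039, 2.732, 0.152]
ft_force: [-0.9, -0.5, 0.5]
grip_width: 0.466
grip_force: 0.0
```

Emit:
{"api": "jog_arm", "payload": {
  "rows": "0.7 -0.5 0.8 0.01 0.02 -0.12 0; 0.7 -0.4 0.8 0.01 0.02 -0.12 0; 0.8 -0.3 0.8 0.01 0.02 -0.12 0; 0.8 -0.2 0.8 0.01 0.02 -0.12 0; 0.8 -0.1 0.9 0.02 0.02 -0.12 0"
}}

```text
time: 13.3
position: [0.4774, -0.0021, 0.2686]
tool_rot: [0.191, 3.01, 0.022]
ft_force: [-0.2, -0.2, -0.4]
grip_width: 0.499
grip_force: 0.0
```

Emit:
{"api": "jog_arm", "payload": {
  "rows": "0.8 -0.1 0.8 0.01 0.03 -0.11 0; 0 0 0 0 0 0 0"
}}

```text
time: 13.55
position: [0.4704, -0.0013, 0.2593]
tool_rot: [0.032, 3.047, -0.0]
ft_force: [-0.2, -0.9, 0.1]
grip_width: 0.503
grip_force: 0.0
```

```bash
python3 mv.py -165,-3,110,0,.4,8,1.571,0
```

```text
t 13.55 loc [-160.5   -3.7  259.3] az 1.568 tilt 0.001 z [ 0.09 -0.   -1.  ] y [0.02 1.   0.  ] E [-163.3   -3.8  289.2] q [-0.35 -0.19  0.25  1.85  0.06  1.38  1.44] F [-0.2 -0.9  0.1]
-165,-3,110,0,.4,8,1.571,0
  0.2 0 1.9 0 -0.04 0 0; 0.3 0 1.8 0 -0.04 0 0; 0.4 0 1.8 0 -0.04 0 0; 0.5 0 1.8 0 -0.04 0 0; 0.5 0 1.8 0 -0.04 0 0
  0.6 0 1.8 0 -0.04 0 0; 0.7 0 1.7 0 -0.03 0 0; 0.7 0.1 1.8 0 -0.04 0 0
```

Emit:
{"api": "jog_arm", "payload": {
  "rows": "0.2 0 1.9 0 -0.04 0 0; 0.3 0 1.8 0 -0.04 0 0; 0.4 0 1.8 0 -0.04 0 0; 0.5 0 1.8 0 -0.04 0 0; 0.5 0 1.8 0 -0.04 0 0"
}}

```text
time: 14.18
position: [0.4685, 0.0014, 0.1741]
tool_rot: [0.025, 2.857, 0.002]
ft_force: [-0.1, 0.5, 1.4]
grip_width: 0.5
grip_force: 0.0
```

Emit:
{"api": "jog_arm", "payload": {
  "rows": "0.6 0 1.8 0 -0.04 0 0; 0.7 0 1.7 0 -0.03 0 0; 0.7 0.1 1.8 0 -0.04 0 0; 0 0 0 0 0 0 0"
}}

```text
time: 14.68
position: [0.4766, 0.0004, 0.1117]
tool_rot: [0.029, 2.761, -0.002]
ft_force: [-1.2, -0.5, -0.8]
grip_width: 0.498
grip_force: 0.0
```

```bash
python3 mv.py -162,-3,20,0,.45,6,1.571,0
```

```text
t 14.675 loc [-154.3   -1.9  111.7] az 1.569 tilt 0.003 z [ 0.37 -0.01 -0.93] y [0.02 1.   0.  ] E [-165.4   -1.9  139.5] q [ 0.1  -0.3  -0.16  2.3  -0.03  0.76  1.5 ] F [-1.2 -0.5 -0.8]
-162,-3,20,0,.45,6,1.571,0
  0.7 0 1.4 0 -0.01 0 0; 0.7 0 1.4 0 -0.01 0 0; 0.7 0 1.3 0 -0.01 0 0; 0.7 0 1.3 0 -0.01 0 0; 0.8 -0.1 1.4 0 -0.01 0 0
  0.7 0 1.3 0 -0.02 0 0
```

```bash
python3 mv.py -170,-3,115,0,.27,4,1.571,0 -170,-3,40,0,.3,5,1.571,0
```

```text
t 14.675 loc [-154.3   -1.9  111.7] az 1.569 tilt 0.003 z [ 0.37 -0.01 -0.93] y [0.02 1.   0.  ] E [-165.4   -1.9  139.5] q [ 0.1  -0.3  -0.16  2.3  -0.03  0.76  1.5 ] F [-1.2 -0.5 -0.8]
-170,-3,115,0,.27,4,1.571,0
  0.3 0 -0.2 0 0.03 0 0; 0.4 0 -0.2 0 0.03 0 0; 0.3 -0.1 -0.2 0 0.03 0 0; 0.4 0 -0.2 0 0.02 0 0
-170,-3,40,0,.3,5,1.571,0
  0.4 0 1.4 0 -0.01 0 0; 0.4 0 1.4 0 0 0 0; 0.4 0 1.5 0 -0.01 0 0; 0.4 0 1.4 0 0 0 0; 0.5 0 1.5 0 -0.01 0 0
```

Emit:
{"api": "jog_arm", "payload": {
  "rows": "0.3 0 -0.2 0 0.03 0 0; 0.4 0 -0.2 0 0.03 0 0; 0.3 -0.1 -0.2 0 0.03 0 0; 0.4 0 -0.2 0 0.02 0 0; 0 0 0 0 0 0 0"
}}

```text
time: 15.3
position: [0.4628, 0.0004, 0.1165]
tool_rot: [0.027, 2.868, -0.0]
ft_force: [0.4, 0.0, -0.4]
grip_width: 0.502
grip_force: 0.0
```

```bash
python3 mv.py -170,-3,40,0,.3,5,1.571,0
```

```text
t 15.3 loc [-168.1   -2.1  116.5] az 1.571 tilt 0.002 z [ 0.27 -0.   -0.96] y [0.02 1.   0.  ] E [-176.2   -2.2  145.4] q [ 0.1  -0.25 -0.16  2.22 -0.03  0.9   1.51] F [ 0.4  0.  -0.4]
-170,-3,40,0,.3,5,1.571,0
  0.4 0 1.5 0 -0.01 0 0; 0.5 0 1.4 0 0 0 0; 0.5 0 1.5 0 -0.01 0 0; 0.5 -0.1 1.4 0 0 0 0; 0.4 0 1.5 0 -0.01 0 0
```

```bash
python3 mv.py -177,-2,65,0,.3,4,1.571,0
```

```text
t 15.3 loc [-168.1   -2.1  116.5] az 1.571 tilt 0.002 z [ 0.27 -0.   -0.96] y [0.02 1.   0.  ] E [-176.2   -2.2  145.4] q [ 0.1  -0.25 -0.16  2.22 -0.03  0.9   1.51] F [ 0.4  0.  -0.4]
-177,-2,65,0,.3,4,1.571,0
  0.6 0 1.2 0 -0.01 0 0; 0.6 0 1.2 0 -0.01 0 0; 0.6 0 1.1 0 0 0 0; 0.5 0 1.2 0 -0.01 0 0
```

Emit:
{"api": "jog_arm", "payload": {
  "rows": "0.6 0 1.2 0 -0.01 0 0; 0.6 0 1.2 0 -0.01 0 0; 0.6 0 1.1 0 0 0 0; 0.5 0 1.2 0 -0.01 0 0; 0 0 0 0 0 0 0"
}}

```text
time: 15.92
position: [0.4524, 0.0006, 0.0634]
tool_rot: [0.026, 2.84, -0.001]
ft_force: [0.8, -0.6, 0.2]
grip_width: 0.499
grip_force: 0.0
```

```bash
python3 mv.py -180,-2,22,0,.35,4,1.571,0
```

```text
t 15.925 loc [-178.4   -2.1   63.4] az 1.571 tilt 0.002 z [ 0.3  -0.   -0.95] y [0.02 1.   0.  ] E [-187.3   -2.2   92.1] q [ 0.1  -0.24 -0.17  2.33 -0.02  0.74  1.5 ] F [ 0.8 -0.6  0.2]
-180,-2,22,0,.35,4,1.571,0
  0.3 0 1 0 -0.01 0 0; 0.4 0 1 0 -0.01 0 0; 0.4 0 0.9 0 -0.01 0 0; 0.3 0 1 0 -0.02 0 0
```

Emit:
{"api": "jog_arm", "payload": {
  "rows": "0.3 0 1 0 -0.01 0 0; 0.4 0 1 0 -0.01 0 0; 0.4 0 0.9 0 -0.01 0 0; 0.3 0 1 0 -0.02 0 0; 0 0 0 0 0 0 0"
}}

```text
time: 16.55
position: [0.4521, 0.0007, 0.0229]
tool_rot: [0.026, 2.789, -0.002]
ft_force: [-0.9, 0.5, -0.2]
grip_width: 0.502
grip_force: 0.0
```

```bash
python3 mv.py -172,-2,20,0,.45,4,1.571,0
```

```text
t 16.55 loc [-178.8   -2.    22.9] az 1.571 tilt 0.002 z [ 0.35 -0.   -0.94] y [0.02 1.   0.  ] E [-189.2   -2.1   51. ] q [ 0.11 -0.21 -0.19  2.42 -0.01  0.57  1.48] F [-0.9  0.5 -0.2]
-172,-2,20,0,.45,4,1.571,0
  -0.1 0 0.1 0 -0.02 0 0; -0.1 0 0.1 0 -0.03 0 0; -0.2 0 0.2 0 -0.02 0 0; -0.1 0 0.1 0 -0.03 0 0
```

Emit:
{"api": "jog_arm", "payload": {
  "rows": "-0.1 0 0.1 0 -0.02 0 0; -0.1 0 0.1 0 -0.03 0 0; -0.2 0 0.2 0 -0.03 0 0; -0.1 0 0.1 0 -0.03 0 0; 0 0 0 0 0 0 0"
}}

```text
time: 17.18
position: [0.4655, -0.0005, 0.027]
tool_rot: [0.032, 2.701, -0.001]
ft_force: [-0.0, 0.6, 0.4]
grip_width: 0.5
grip_force: 0.0
```

```bash
python3 mv.py -158,-2,20,0,.5,4,1.571,0; python3 - <<'E'
from h import *
d=imaging.get_image("scene");cv2.imwrite("pics/f.png",cv2.convertScaleAbs(cv2.resize(d["img"][130:250,180:330],(750,600),interpolation=cv2.INTER_CUBIC),alpha=1.8))
E
```

```text
t 17.175 loc [-165.4   -3.    27. ] az 1.567 tilt 0.005 z [ 0.43 -0.01 -0.9 ] y [0.02 1.   0.  ] E [-178.2   -3.1   54.2] q [ 0.8  -0.3  -0.8   2.45 -0.42  0.49  1.85] F [-0.   0.6  0.4]
-158,-2,20,0,.5,4,1.571,0
  -0.1 0 0.2 0 -0.01 0 0; -0.1 0 0.3 0 -0.02 0 0; -0.1 0.1 0.2 0 -0.01 0 0; 0 0 0.3 0 -0.02 -0.01 0
```

View pics/f.png

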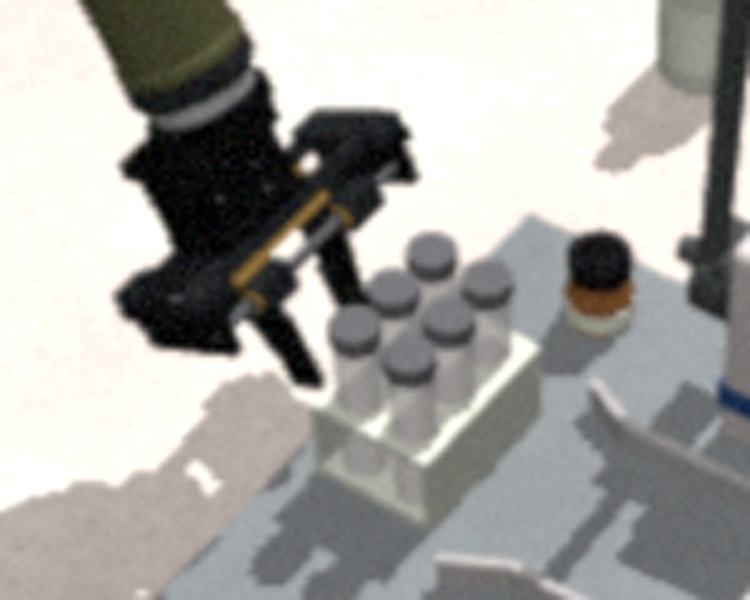

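The barrier is upright at the right edge. The half-open fingers come down just behind the rack's near panel (finger end about (315,385), panel corner (315,405)), and the gripper body is clear of the caps. Now to push.

```bash
python3 - <<'E'
from h import *
from mv import world
d=imaging.get_image("scene")
for q in((-178,-39,54),(-159,-56,72),(-159,56,72)):print(q,(proj(d,np.array([*world(*q[:2]),q[2]/1000]))-[180,130])*5)
E
python3 mv.py -140,-2,20,0,.5,5,1.571,0 -100,-2,20,0,.52,5,1.571,0
```

```text
t 17.225 loc [-165.2   -2.3   27.4] az 1.569 tilt 0.005 z [ 0.43 -0.   -0.9 ] y [0.02 1.   0.  ] E [-178.1   -2.4   54.6] q [ 0.79 -0.3  -0.79  2.45 -0.42  0.49  1.85] F [1.4 0.  0.6]
(-178, -39, 54) [299.66954124 397.49393054]
(-159, -56, 72) [305.32276036 408.23820974]
(-159, 56, 72) [419.24962728 291.8093217 ]
t 17.275 loc [-165.1   -1.4   27.7] az 1.57 tilt 0.006 z [ 0.43 -0.   -0.9 ] y [0.02 1.   0.01] E [-178.    -1.5   54.8] q [ 0.79 -0.3  -0.79  2.45 -0.42  0.49  1.85] F [-1.3  0.8 -0.2]
-140,-2,20,0,.5,5,1.571,0
  -0.4 0 0.4 0 -0.01 0 0; -0.4 0 0.3 0 -0.01 0 0; -0.4 0 0.4 0 -0.01 0 0; -0.4 0 0.4 0 -0.01 0 0; -0.3 -0.1 0.3 0 -0.02 0 0
-100,-2,20,0,.52,5,1.571,0
  -0.7 0 0.4 0 0 0 0; -0.7 0 0.4 0 0 0 0; -0.7 0 0.4 0 -0.01 0 0; -0.7 0 0.4 0 0 0 0; -0.7 0 0.3 0 -0.01 0 0
```

```bash
python3 mv.py -158,-2,10,0,.47,4,1.571,0 -140,-2,10,0,.5,4,1.571,0
```

```text
t 17.275 loc [-165.1   -1.4   27.7] az 1.57 tilt 0.006 z [ 0.43 -0.   -0.9 ] y [0.02 1.   0.01] E [-178.    -1.5   54.8] q [ 0.79 -0.3  -0.79  2.45 -0.42  0.49  1.85] F [-1.3  0.8 -0.2]
-158,-2,10,0,.47,4,1.571,0
  0 0 0.5 0 -0.01 0 0; 0 0 0.5 0 -0.01 0 0; 0.1 0 0.4 0 0 0 0; 0 -0.1 0.5 0 -0.01 0 0
-140,-2,10,0,.5,4,1.571,0
  -0.4 0 0.2 0 -0.01 0 0; -0.4 0 0.2 0 -0.01 0 0; -0.4 0 0.2 0 0 0 0; -0.4 0 0.2 0 -0.01 0 0
```

Emit:
{"api": "jog_arm", "payload": {
  "rows": "0 0 0.5 0 -0.01 0 0; 0 0 0.5 0 -0.01 0 0; 0.1 0 0.4 0 0 0 0; 0 -0.1 0.5 0 -0.01 0 0; 0 0 0 0 0 0 0"
}}

```text
time: 17.9
position: [0.479, 0.0027, 0.0116]
tool_rot: [0.021, 2.678, 0.004]
ft_force: [-0.5, 1.1, -0.4]
grip_width: 0.503
grip_force: 0.5
```

```bash
python3 mv.py -140,-2,12,0,.5,5,1.571,0 -90,-2,12,0,.5,5,1.571,0
```

```text
t 17.9 loc [-151.9    0.5   11.6] az 1.575 tilt 0.007 z [ 0.45 -0.   -0.89] y [0.01 1.   0.01] E [-165.4    0.2   38.4] q [ 1.07 -0.3  -1.05  2.45 -0.61  0.44  2.03] F [-0.5  1.1 -0.4]
-140,-2,12,0,.5,5,1.571,0
  -0.2 -0.1 0.1 0 -0.01 0 0; -0.2 0 0.1 0 -0.01 0 0; -0.2 -0.1 0.1 0 -0.01 0 0; -0.2 0 0.1 0 0 0 0; -0.3 -0.1 0.1 0.01 -0.01 0 0
-90,-2,12,0,.5,5,1.571,0
  -0.9 0 0.5 0 0 0 0; -0.9 0 0.5 0 0 0 0; -0.9 0 0.5 0 0 0 0; -0.8 0 0.5 0 0 0 0; -0.9 0.1 0.4 0 0 0 0
```

Emit:
{"api": "jog_arm", "payload": {
  "rows": "-0.4 -0.1 0.2 0 -0.01 0 0; -0.4 0 0.2 0 -0.01 0 0; -0.6 -0.1 0.3 0 -0.01 0 0; -0.6 0 0.3 0 0 0 0; -0.6 -0.1 0.3 0 0 0 0"
}}

```text
time: 18.52
position: [0.5085, -0.0021, 0.0118]
tool_rot: [0.024, 2.648, 0.003]
ft_force: [-1.9, -0.1, -1.6]
grip_width: 0.498
grip_force: 0.9
```

```bash
cat > rack.py <<'E'
from h import *
from mv import P
# caps: grey discs found near z=.134 in the top view
d=imaging.get_image("top");print("barrier/rack check")
M=cv2.cvtColor(d["img"],cv2.COLOR_BGR2HSV)
E
python3 mv.py -80,-2,12,0,.5,5,1.571,0 -40,-2,12,0,.5,5,1.571,0
```

```text
t 18.525 loc [-122.3   -3.8   11.8] az 1.573 tilt 0.007 z [ 0.47 -0.   -0.88] y [0.02 1.   0.01] E [-136.6   -4.    38.2] q [ 1.17 -0.22 -1.16  2.41 -0.54  0.36  1.99] F [-1.9 -0.1 -1.6]
-80,-2,12,0,.5,5,1.571,0
  -0.7 0 0.4 0 0 0 0; -0.8 0 0.4 0 0 0 0; -0.7 0.1 0.4 0 0 0 0; -0.8 0 0.4 0 0 0 0; -0.7 0.1 0.4 0.01 -0.01 0 0
-40,-2,12,0,.5,5,1.571,0
  -0.7 0 0.4 0 0 0 0; -0.7 0 0.4 0 0 0 0; -0.7 0 0.4 0 0 0 0; -0.7 0 0.4 0 0 0 0; -0.7 0 0.3 0 0 0 0
```

```bash
cat > rack.py <<'E'
from h import *
from mv import P
import pickle,itertools
from scipy.ndimage import map_coordinates
from scipy.optimize import minimize
D=pickle.load(open("D0.pkl","rb"))
r0=np.array([-117,2.3,-.03])
pts=[(18.5*i+dx,37*j+dy,122) for i in(-1,1) for j in(-1,0,1) for dx in range(-22,23,4) for dy in range(-22,23,4)]
pts+=[(42,y,z) for y in range(-64,65,6) for z in range(4,70,6)]
pts=np.array(pts,float)
def wld(r):
    q=R.from_rotvec([0,0,r[2]]).apply(pts)+[r[0],r[1],12]
    return R.from_rotvec([0,0,P[2]]).apply(q)/1000+[P[0],P[1],0]
def samp(d,r):
    u=proj(d,wld(r));g=cv2.cvtColor(d["img"],cv2.COLOR_BGR2GRAY).astype(float);return map_coordinates(cv2.GaussianBlur(g,(3,3),0),[u[:,1],u[:,0]],order=1,mode="nearest")
new={n:imaging.get_image(n) for n in("scene","top")}
m={n:(slice(None) if n=="scene" else slice(0,864)) for n in new}
ref={n:samp(D[n],r0)[m[n]] for n in new}
f=lambda r:-sum(np.corrcoef(samp(new[n],r)[m[n]],ref[n])[0,1] for n in new)
import sys
def locate(x0):
    b=min(((f((x,y,a)),x,y,a) for x in np.arange(x0-30,x0+31,3) for y in range(-12,13,3) for a in(-.1,-.05,0,.05)))
    s=minimize(lambda v:f((v[0],v[1],v[2]/100)),[b[1],b[2],b[3]*100],method="Nelder-Mead");return s.x[0],s.x[1],s.x[2]/100,-s.fun
if __name__=="__main__":
    from bench import ctrl
    import mv
    l=mv.l-30*R.from_rotvec([0,0,-P[2]]).apply(mv.M[:,2]);print("rack x y yaw score",np.round(locate(min(l[0]+51,80)),3),"pred",l[0]+51)
E
sed -i 's/^for g in sys.argv\[1:\]:/for g in (sys.argv[1:] if __name__=="__main__" or sys.argv[0].endswith(("boom.py","rack.py")) else []):/' mv.py
python3 rack.py
```

```text
t 18.525 loc [-122.3   -3.8   11.8] az 1.573 tilt 0.007 z [ 0.47 -0.   -0.88] y [0.02 1.   0.01] E [-136.6   -4.    38.2] q [ 1.17 -0.22 -1.16  2.41 -0.54  0.36  1.99] F [-1.9 -0.1 -1.6]
rack x y yaw score [-85.242  -1.622   0.      1.578] pred -85.56932906408011
```

The rack tracks at x -85, y -2 mm, squared up, exactly as predicted. Continuing the push.

Emit:
{"api": "jog_arm", "payload": {
  "rows": "-0.7 0 0.4 0 0 0 0; -0.8 0.1 0.4 0 0 0 0; -0.7 0.1 0.4 0 0 0 0; -0.8 0 0.4 0 0 0 0; -0.7 0 0.4 0 -0.01 0 0"
}}

```text
time: 19.25
position: [0.5507, -0.0023, 0.012]
tool_rot: [0.028, 2.637, 0.001]
ft_force: [-4.9, -0.8, 3.3]
grip_width: 0.502
grip_force: 2.5
```

Emit:
{"api": "jog_arm", "payload": {
  "rows": "-0.7 0 0.4 0 0 0 0; -0.7 0 0.4 0 0 0 0; -0.7 0 0.4 0 0 0 0; -0.7 0 0.4 0 0 0 0; -0.7 0 0.3 0 0 0 0"
}}

```text
time: 19.88
position: [0.59, -0.0018, 0.0117]
tool_rot: [0.026, 2.638, 0.003]
ft_force: [-2.5, 0.5, -1.5]
grip_width: 0.502
grip_force: 0.9
```

```bash
python3 rack.py -15,-3,12,0,.5,5,1.571,0 10,-3,12,0,.5,5,1.571,0; python3 boom.py
```

```text
t 19.875 loc [-40.8  -1.9  11.7] az 1.572 tilt 0.008 z [ 0.48 -0.   -0.88] y [0.02 1.   0.01] E [-55.3  -2.1  38. ] q [ 1.05  0.18 -1.15  2.25  0.55  0.36  1.03] F [-2.5  0.5 -1.5]
-15,-3,12,0,.5,5,1.571,0
  -0.5 0 0.2 0 0 0 0; -0.4 0 0.3 0 0 0 0; -0.5 0 0.2 0 0 0 0; -0.4 -0.1 0.3 0 0 0 0; -0.5 0 0.2 0.01 0 0 0
10,-3,12,0,.5,5,1.571,0
  -0.4 0 0.2 0 0 0 0; -0.4 0 0.3 0 0 0 0; -0.5 0 0.2 0 0 0 0; -0.4 0 0.3 0 0 0 0; -0.5 0 0.2 0 0 0 0
rack x y yaw score [-5.476e+00  4.340e-01 -2.000e-03  9.650e-01] pred -4.300645684807677
t 19.975 loc [-39.8  -1.6  12.5] az 1.572 tilt 0.008 z [ 0.48 -0.   -0.88] y [0.02 1.   0.01] E [-54.4  -1.8  38.8] q [ 1.06  0.18 -1.15  2.25  0.55  0.36  1.03] F [0.7 0.4 0.3]
boom [(26, np.float64(1.65)), (35, np.float64(1.6)), (66, np.float64(0.65)), (71, np.float64(0.25))]
```

Emit:
{"api": "jog_arm", "payload": {
  "rows": "-0.5 0 0.2 0 0 0 0; -0.4 -0.1 0.3 0 0 0 0; -0.5 0 0.2 0 0 0 0; -0.4 -0.1 0.3 0 0 0 0; -0.5 -0.1 0.2 0 0 0 0"
}}

```text
time: 20.65
position: [0.6162, -0.0049, 0.0126]
tool_rot: [0.024, 2.638, 0.003]
ft_force: [-1.4, 0.3, -0.3]
grip_width: 0.499
grip_force: 0.9
```

Emit:
{"api": "jog_arm", "payload": {
  "rows": "-0.4 -0.1 0.2 0 0 0 0; -0.4 0 0.3 0 0 0 0; -0.5 0 0.2 0 0 0 0; -0.4 0 0.3 0 0 0 0; -0.5 0 0.2 0 0 0 0"
}}

```text
time: 21.28
position: [0.6411, -0.0061, 0.0126]
tool_rot: [0.024, 2.638, 0.003]
ft_force: [-2.5, 0.9, -0.4]
grip_width: 0.497
grip_force: 1.6
```

```bash
python3 rack.py 38,-6,12,0,.5,8,1.571,0; python3 boom.py
```

```text
t 21.275 loc [10.3 -5.3 12.6] az 1.573 tilt 0.007 z [ 0.48 -0.   -0.88] y [0.02 1.   0.01] E [-4.2 -5.5 38.9] q [ 0.89  0.29 -1.01  2.14  0.71  0.41  0.92] F [-2.5  0.9 -0.4]
38,-6,12,0,.5,8,1.571,0
  -0.3 0 0.2 0 0 0 0; -0.3 0 0.2 0 0 0 0; -0.3 0 0.2 0 0 0 0; -0.3 0 0.2 0 0 0 0; -0.3 0 0.1 0 0 0 0
  -0.3 0 0.2 0 0 0 0; -0.3 0 0.1 0 0 0 0; -0.3 -0.1 0.2 0.01 0 0 0
rack x y yaw score [ 4.3495e+01 -2.7840e+00  5.0000e-03  1.1220e+00] pred 46.81074354835465
t 21.375 loc [11.  -5.5 13. ] az 1.573 tilt 0.008 z [ 0.48 -0.   -0.88] y [0.02 1.   0.01] E [-3.6 -5.7 39.3] q [ 0.89  0.3  -1.01  2.14  0.71  0.41  0.92] F [-1.5  0.3 -1.5]
boom [(19, np.float64(0.5)), (23, np.float64(0.55)), (24, np.float64(0.45)), (26, np.float64(1.65))]
```

Emit:
{"api": "jog_arm", "payload": {
  "rows": "-0.3 0 0.2 0 0 0 0; -0.3 0 0.2 0 0 0 0; -0.3 0 0.2 0 0 0 0; -0.3 0 0.2 0 0 0 0; -0.3 0 0.1 0 0 0 0"
}}

```text
time: 22.05
position: [0.6586, -0.007, 0.0123]
tool_rot: [0.025, 2.637, 0.002]
ft_force: [-2.9, 0.9, 0.4]
grip_width: 0.503
grip_force: 1.7
```

Emit:
{"api": "jog_arm", "payload": {
  "rows": "-0.3 0 0.2 0 0 0 0; -0.3 0 0.1 0 0 0 0; -0.2 0 0.1 0 0 0 0; 0 0 0 0 0 0 0"
}}

```text
time: 22.55
position: [0.6676, -0.0071, 0.0125]
tool_rot: [0.025, 2.637, 0.003]
ft_force: [-1.7, -0.8, -0.1]
grip_width: 0.499
grip_force: 0.7
```

```bash
python3 rack.py 42,-6,12,0,.5,4,1.571,0; python3 boom.py
```

```text
t 22.55 loc [36.8 -5.8 12.5] az 1.572 tilt 0.007 z [ 0.48 -0.   -0.88] y [0.02 1.   0.01] E [22.4 -6.  38.8] q [ 0.83  0.35 -0.96  2.08  0.76  0.44  0.89] F [-1.7 -0.8 -0.1]
42,-6,12,0,.5,4,1.571,0
  -0.1 0 0.1 0 0 0 0; -0.1 0 0.1 0 0 0 0; -0.1 0 0 0 0 0 0; -0.1 0 0.1 0.01 0 0 0
rack x y yaw score [66.365 -2.903  0.     0.695] pred 73.35354459239582
t 22.65 loc [36.8 -5.8 12.6] az 1.572 tilt 0.007 z [ 0.48 -0.   -0.88] y [0.02 1.   0.01] E [22.3 -6.  38.9] q [ 0.83  0.35 -0.96  2.08  0.76  0.44  0.89] F [-1.3  0.8 -0.6]
boom [(13, np.float64(0.3)), (15, np.float64(0.25)), (15, np.float64(0.35)), (17, np.float64(0.5))]
```

Emit:
{"api": "jog_arm", "payload": {
  "rows": "-0.2 0 0.1 0 0 0 0; -0.2 0 0.1 0 0 0 0; 0 0 0 0 0 0 0"
}}

```text
time: 23.08
position: [0.6697, -0.0071, 0.0117]
tool_rot: [0.024, 2.642, -0.001]
ft_force: [-16.9, 0.1, 10.1]
grip_width: 0.501
grip_force: 7.8
```

Emit:
{"api": "jog_arm", "payload": {
  "rows": "-0.2 0 0.1 0 0 0 0; 0 0 0 0 0 0 0"
}}

```text
time: 23.32
position: [0.67, -0.0072, 0.0111]
tool_rot: [0.024, 2.645, -0.003]
ft_force: [-27.9, -0.2, 21.9]
grip_width: 0.503
grip_force: 13.8
```

Emit:
{"api": "jog_arm", "payload": {
  "rows": "-0.2 0 0.1 0 0 0 0; 0 0 0 0 0 0 0"
}}

```text
time: 23.58
position: [0.6701, -0.0072, 0.0103]
tool_rot: [0.024, 2.649, -0.006]
ft_force: [-40.7, 0.2, 33.1]
grip_width: 0.503
grip_force: 20.3
```

It's firmly against the stop. Backing off straight along the lane.

Emit:
{"api": "jog_arm", "payload": {
  "rows": "0.3 0 -0.2 0 0 0 0; 0.4 0 -0.2 0 0 0 0; 0.9 0 -0.5 0 0 0 0; 1.3 0 -0.8 0 0 0 0; 1.8 0 -1 0 0 0 0"
}}

```text
time: 24.2
position: [0.6228, -0.0059, 0.0148]
tool_rot: [0.024, 2.635, 0.003]
ft_force: [-0.2, 0.5, -0.3]
grip_width: 0.5
grip_force: 0.0
```

Emit:
{"api": "jog_arm", "payload": {
  "rows": "1.8 0 -1 0 0 0 0; 1.8 0 -1 0 0 0 0; 1.8 0 -1 0 0 0 0; 0 0 0 0 0 0 0"
}}

```text
time: 24.7
position: [0.5594, -0.0073, 0.0137]
tool_rot: [0.028, 2.638, -0.003]
ft_force: [0.0, 0.3, 0.7]
grip_width: 0.502
grip_force: 0.0
```

```bash
python3 rack.py; python3 boom.py|tail -1;python3 mv.py -110,-8,200,0,.3,8,1.571,0
```

```text
t 24.7 loc [-71.3  -8.1  13.7] az 1.569 tilt 0.004 z [ 0.48 -0.01 -0.88] y [0.02 1.   0.  ] E [-85.8  -8.1  40. ] q [ 1.3   0.07 -1.35  2.31  0.27  0.32  1.28] F [0.  0.3 0.7]
rack x y yaw score [-3.372 -7.663  0.226  0.214] pred -34.81760720131945
boom [(26, np.float64(1.65)), (36, np.float64(1.6)), (90, np.float64(1.5)), (91, np.float64(0.5))]
t 24.85 loc [-68.9  -6.1  15.1] az 1.573 tilt 0.007 z [ 0.48 -0.   -0.87] y [0.02 1.   0.01] E [-83.4  -6.2  41.3] q [ 1.29  0.07 -1.34  2.31  0.28  0.32  1.28] F [-0.7 -0.6  0.4]
-110,-8,200,0,.3,8,1.571,0
  -0.7 0 -2.3 0 0.03 0 0; -0.6 0 -2.3 0 0.03 0 0; -0.5 0 -2.3 0 0.02 0 0; -0.5 0 -2.3 0 0.03 0 0; -0.4 0 -2.3 0 0.02 0 0
  -0.4 0 -2.3 0 0.03 0 0; -0.3 0 -2.4 0 0.02 0 0; -0.2 -0.1 -2.4 0.01 0.03 0 0
```

```bash
python3 -c "
from rack import *
print(np.round(locate(72),3))"
```

```text
t 24.85 loc [-68.9  -6.1  15.1] az 1.573 tilt 0.007 z [ 0.48 -0.   -0.87] y [0.02 1.   0.01] E [-83.4  -6.2  41.3] q [ 1.29  0.07 -1.34  2.31  0.28  0.32  1.28] F [-0.7 -0.6  0.4]
[ 6.6723e+01 -2.9820e+00  6.0000e-03  8.2200e-01]
```

```bash
python3 -c "
from rack import *
C=slice(0,864);F=slice(864,None)
for n,s in(('scene',C),('scene',F),('top',C)):
    ref_=samp(D[n],r0)[s];h=lambda r:-np.corrcoef(samp(new[n],r)[s],ref_)[0,1]
    b=min((h((x,y,0)),x,y) for x in range(50,90,1) for y in range(-12,13,2));print(n,s.start,b,[(x,round(-min(h((x,y,0)) for y in range(-8,9,2)),2)) for x in range(60,84,3)])
from mv import world
# intensity along mid-lane in top view between caps at z=.134 and at z .06
for n in('top','scene'):
  g=cv2.cvtColor(new[n]['img'],cv2.COLOR_BGR2GRAY)
  for y in(-18,18):
    for z in(.072,.062):
      L=[]
      for x in range(84,140,2):
        u=proj(new[n],np.array([*world(x,y),z])).round().astype(int);L.append(int(g[u[1],u[0]]))
      print(n,y,z,L)
"
```

```text
t 24.95 loc [-69.2  -5.1  14.8] az 1.574 tilt 0.008 z [ 0.48 -0.   -0.87] y [0.02 1.   0.01] E [-83.7  -5.3  41. ] q [ 1.29  0.07 -1.34  2.31  0.27  0.32  1.28] F [-0.1 -0.2  0.4]
scene 0 (np.float64(-0.5672884556495198), 68, -4) [(60, np.float64(0.52)), (63, np.float64(0.54)), (66, np.float64(0.56)), (69, np.float64(0.57)), (72, np.float64(0.55)), (75, np.float64(0.47)), (78, np.float64(0.34)), (81, np.float64(0.23))]
scene 864 (np.float64(-0.15193782714139947), 69, -4) [(60, np.float64(-0.41)), (63, np.float64(-0.32)), (66, np.float64(-0.06)), (69, np.float64(0.15)), (72, np.float64(-0.0)), (75, np.float64(-0.44)), (78, np.float64(-0.73)), (81, np.float64(-0.79))]
top 0 (np.float64(-0.6932325264827335), 67, -2) [(60, np.float64(0.4)), (63, np.float64(0.6)), (66, np.float64(0.69)), (69, np.float64(0.67)), (72, np.float64(0.56)), (75, np.float64(0.38)), (78, np.float64(0.18)), (81, np.float64(0.06))]
top -18 0.072 [109, 110, 107, 114, 111, 114, 114, 109, 101, 101, 91, 103, 103, 120, 112, 112, 111, 106, 106, 75, 36, 36, 30, 58, 58, 98, 141, 141]
top -18 0.062 [109, 109, 110, 107, 107,
[... 274 characters left out ...]
, 111, 109, 109, 102, 97, 97, 95, 88, 88, 89, 135, 135, 143, 140, 140, 133, 133, 119, 65, 65, 30, 47, 47, 80, 122]
scene -18 0.072 [76, 81, 80, 80, 78, 78, 78, 88, 96, 96, 124, 124, 136, 148, 148, 137, 92, 92, 110, 134, 143, 144, 144, 148, 147, 147, 147, 149]
scene -18 0.062 [86, 83, 81, 82, 80, 80, 78, 95, 95, 131, 147, 147, 146, 120, 120, 91, 100, 126, 144, 145, 147, 148, 147, 148, 148, 147, 147, 147]
scene 18 0.072 [78, 81, 83, 83, 78, 78, 80, 90, 90, 101, 125, 125, 150, 150, 148, 112, 112, 96, 112, 129, 141, 144, 143, 144, 144, 144, 143, 143]
scene 18 0.062 [75, 83, 83, 81, 81, 78, 80, 80, 119, 142, 142, 150, 146, 146, 102, 102, 102, 125, 139, 144, 142, 143, 144, 144, 145, 145, 145, 145]
```

```bash
python3 -c "
from rack import *
from mv import world
from scipy.ndimage import shift
for n in ('top','scene'):
  a=D[n]['img'].astype(np.float32).mean(2);b=new[n]['img'].astype(np.float32).mean(2)
  for i in(-1,1):
    for j in(-1,0,1):
      def px(d,r): return proj(d,np.array([*world(*(R.from_rotvec([0,0,r[2]]).apply([18.5*i,37*j,0])[:2]+r[:2])),.134]))
      u=px(D[n],r0);v=px(new[n],(72,-2,0));k=7;s=9
      t=cv2.getRectSubPix(a,(2*k+1,2*k+1),tuple(map(float,u)));w=cv2.getRectSubPix(b,(2*(k+s)+1,)*2,tuple(map(float,v)))
      c=cv2.matchTemplate(w,t,cv2.TM_CCOEFF_NORMED);m=np.unravel_index(c.argmax(),c.shape)
      q=v+[m[1]-s,m[0]-s];p=atz(new[n],*q,.134);l=R.from_rotvec([0,0,-P[2]]).apply(np.r_[p[:2]-P[:2],0])*1000
      print(n,i,j,'score',c.max().round(2),'rack x,y',(l[:2]-[18.5*i,37*j]).round(1))
"
```

```text
t 25.05 loc [-69.6  -4.8  14.5] az 1.574 tilt 0.008 z [ 0.48 -0.   -0.88] y [0.02 1.   0.01] E [-84.1  -5.   40.7] q [ 1.29  0.07 -1.34  2.31  0.27  0.32  1.28] F [0.9 0.2 0. ]
top -1 -1 score 0.73 rack x,y [69.1 -2.1]
top -1 0 score 0.8 rack x,y [69.1 -2.1]
top -1 1 score 0.67 rack x,y [69.1 -2.1]
top 1 -1 score 0.62 rack x,y [66.2 -2.2]
top 1 0 score 0.74 rack x,y [66.2 -2.2]
top 1 1 score 0.6 rack x,y [66.2 -2.3]
scene -1 -1 score 0.66 rack x,y [68.5 33.5]
scene -1 0 score 0.75 rack x,y [68.1 30. ]
scene -1 1 score 0.68 rack x,y [65.2 -6.5]
scene 1 -1 score 0.79 rack x,y [73.1 31.6]
scene 1 0 score 0.71 rack x,y [76.  -3.5]
scene 1 1 score 0.71 rack x,y [42.5  0.3]
```

```bash
python3 -c "
from bench import ticket
print(ticket.close_job())"
```

```text
the job is handed in; nothing more can be done
None
```

I handed the job in at about 25 s: the barrier stayed up at its stop (about 1.65 rad) and the rack is pushed home against the end stop. Contact (17–41 N, no further travel) puts the rack at x ≈ 75 mm; camera fits read lower, about 66–73 mm against the 67 mm limit, and the hand-in returned no verdict.

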